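# Shut down the bookbinder's glue corner: pot off the warmer, scrapers hung on S-hooks

### The arm

A 6-joint arm with a two-finger parallel gripper is mounted at the origin on the work surface. World frame = base frame: x ahead of the robot, y to its left, z up, the work surface at z = 0. Lengths are in m, angles in rad, forces in N, time in s.
With the tool pointing down it reaches from about 0.35 to 0.775 m from the base axis. Payload 7.3 kg.
Tool frame: the origin (TCP) lies midway between the tips of the shut fingers; the grasp point (between the pads) lies 19 mm behind it; z points along the fingers, y is the direction in which the jaws open and shut (so a half turn about z gives the same grasp; the last joint's range is limited). The gripper opens to 92 mm and grips with 3 to 60 N. Pads are 19 mm wide; open, the fingers measure 130 mm over their backs; the gripper's body (75 mm by 190 mm) begins 47 mm behind the grasp point.
Start: joints at [1.041, 0.342, 1.524, -0, 1.275, -0.146], TCP at [0.197, 0.487, 0.198] pointing down, gripper open.
Joint ranges: [-2.53, 2.53], [-0.77, 2.02], [0.04, 2.7], [-1, 4.14], [0.28, 2.66], [-3.11, 3.11]. Speed limits (rad/s): [2.57, 2.57, 3.14, 3.14, 3.14, 3.14].

### API

Orientations are given as a rotation vector (axis times angle).
In Python, from station import env gives the robot as it stands.
- The arm moves only by the tool move_arm, never from a script. Its argument "plan" is one flat list of numbers, 5 for each row, row after row: the shift along the tool's x, y, z in m, then the turn about the tool's z in rad, then the finger opening in m, from 0 to 0.0918. In form: [x, y, z, turn, grip, x, y, z, turn, grip, ...]. A call has 1 to 5 rows; each row is the pose to reach, as a shift and turn from the pose measured when the call began, along the tool's axes at that moment; what a row does not reach only later rows make up. A row lasts 1/8 s, in which the tool goes at most 62.5 mm and 10.7 degrees, less where a joint would pass 70% of its speed; a pose out of reach is approached as far as the arm can. A call with a gripper value outside its range is refused whole. The fingers move at their own pace and stop on an object; "newtons" is the grip in N (left out, the last holds). Time passes only in rows, so rows that repeat a pose let the fingers close. It gives the time, the measured TCP pose, the force and the opening at its end, in the units of the state.
- env.get_state(): the state, without advancing time (a new reading comes with each control period).
- env.camera(name): name is "scene" or "side" or "wrist"; returns a dict with "img" (420x560x3 uint8, red, green, blue), "range_z" (420x560 float32, m along the optical axis (not along the pixel's ray), 0 where there is no reading), "fx", "fy", "cx", "cy" (pixels), "cam_to_world" (4x4, takes a point from camera to world coordinates). Camera axes: x right, y down, z forward; pixel columns grow to the right and rows downward; lengths in m; the calibration is good to about 2 mm. A picture is of the moment at which its call begins.
- env.close_job(): hands the job in, once; it reports no verdict.
Trained networks look in a picture, given as the dict that the camera call returned (one of the last four; its "shot" number tells which), for a name from the list of things; names that differ only in an ending like _2 or _b are one class to them, and where a whole thing is asked for, a point or a joint stands for the part that bears it (a point fixed in the world has none). Each returns a list of dicts, best first, with "confidence" (0 to 1); they miss things now and then, are a little off and sometimes report something else, mostly with a low value. They report only what shows in the picture. A call takes as long as a camera call. They do not tell look-alikes from the thing itself.
- env.recognise(picture, name): "centre" ([x, y, z] in m, in the coordinates of the camera as it stood for that picture, good to about 4 mm: the middle of the surface that is visible of it).
The state is a dict: "t": time; "joint_pos": joint angles; "dq": joint speeds; "joint_torque": joint torques, N m; "tool_pos": TCP position; "ee_rot": TCP orientation; "ft_force": force on the tool from outside, world axes, zero at the start; "torque": the same for the moment, N m; "gripper_width": opening from 0.0 (shut) to 1.0 (fully open).
Only numpy, scipy, OpenCV 4.12 (cv2) and the standard library are available. Lean on these libraries where they do the work, as an engineer would, in place of code of your own. Each camera call takes 0.05 s, during which the arm holds its last target. There are 200 camera calls.

### The job

First lift the lidded glue pot by its arched handle off the warmer and set it down upright, without dropping it, fully on the round stone mat. Then, for each glue scraper standing in the wooden rack, take an S-hook off the rail, pass its lower tip through the hole in the scraper's handle, lift the scraper out and hang the hook with it back on the rail: one scraper to a hook, hanging free and still. All three hooks, any spare one too, end hanging on the rail; leave the stone weight and the jar where they are.

Things in the scene. Friction and masses are not known exactly. Their poses are not given: they have to be found in the camera images.
- pot_handle (a point): glue pot's grip, point = centre of the straight wooden bar on top of its arched handle. Pot: lidded aluminium cylinder, 84 mm diameter, 450 g; the bar is 12 mm thick (own x), 10 mm high, 100 mm long along own y, its centre 140 mm above the pot's underside; 40 mm free under the bar over the lid; two uprights at own y = +-47 mm. Starts on the warmer.
- pot_foot (a point): centre of the glue pot's underside, z up the pot
- warmer_top (a point): centre of the warmer's round hot plate (160 mm diameter), 48 mm above the bench; the grey housing is 170 x 170 mm. Fixed.
- mat_top (a point): centre of the top of the round stone mat, 156 mm diameter, 10 mm thick, lying fixed on the bench
- rail_mid (a point): middle of the axis of the level steel rail: 12 mm round bar 250 mm above the bench, running along own y (own x level and square to it), between two 16 mm posts at own y = +-155 mm that end at the bar's height; wooden foot board 100 x 360 x 18 mm. Fixed. Hooks start about 95 mm apart.
- rack: plywood rack fixed on the bench, origin = centre of its underside. 190 mm long (own x) and 120 mm wide (own y), base 8 mm thick. Three 6.5 mm wide slots, 30 mm deep, running along own y at own x = -70, 0 and +70 mm, each between two slats that end 38 mm above the bench. A scraper may stand in any slot; those standing have their own x along the rack's x.
- hook1_mid (a point): S-hook 1 of 3 (all alike): flat steel bar 10 mm wide (own y), 5 mm thick, bent in own x-z plane; 130 mm tall, 41 mm over its sides, 70 g. Point = its middle, half-way up; z up. Bar centre line (x, z) in mm from this point: upper tip (18,25), (18,49), apex (0,62.5), (-18,49), (-18,15), slants to (18,-23), (18,-51), lowest (0,-62.5), lower tip (-17,-49). Starts hanging on the rail, own x along the rail's x
- hook2_mid (a point): S-hook 2, its middle. Of every hook: the upper bend opens down with its mouth on the own +x side: raised about 47 mm on the rail, it comes off by moving to its own -x (and goes on the other way). Hung, its middle is 52 mm below the rail axis. Grip it from above across x on the upright outer faces of the upper bend, 25 to 49 mm above this point, a finger on either side of the rail
- hook3_mid (a point): S-hook 3, its middle. Of every hook: the lower bend opens up with its tip on the own -x side. The lower tip part is about 19 mm high in all (46 to 65 mm below this point) and passes level through a scraper's hole, moving towards own -x; raising the hook then lifts the scraper, which settles in the lowest point of the bend
- scraper1_hole (a point): hang hole of the scraper with a 50 mm wide blade (may be absent). Point = centre of the hole: rectangular, 24 mm wide (own y), 32 mm tall, clear through along own x. The strip of handle above the hole is 12 mm tall, so the scraper ends 28 mm above this point. z up the scraper
- scraper2_hole (a point): centre of the same hole in the scraper with a 66 mm wide blade (may be absent). Every scraper is flat, 115 mm tall, 110 g: steel blade 4 mm thick (own x) from 87 to 35 mm below this point, above it a dark wood handle 46 mm wide and 6 mm thick
- scraper3_hole (a point): centre of the same hole in the scraper with an 82 mm wide blade (may be absent). Every scraper starts standing upright, blade down, in a rack slot, leaning a few degrees at most
- scraper1: the 50 mm scraper, origin = middle of its lower edge, 87 mm below the hole centre
- scraper2: the 66 mm scraper, likewise
- scraper3: the 82 mm scraper, likewise
- hook1: S-hook 1, origin = its lowest level, 65 mm below hook1_mid
- hook2: S-hook 2, likewise
- hook3: S-hook 3, likewise
- pot: the glue pot, origin = centre of its underside
- stone: bystander: grey stone weight 100 x 130 x 66 mm, origin under its centre
- jar: bystander: closed jar 64 mm diameter, 100 mm tall, origin under its centre
Not all that is in view belongs to the job. Leave any purple look-alike of the scraper2 alone.

How it is judged:
By the outcome, as a careful person would: the job done as asked, in the order asked, and still so for the second after the job is handed in, with the robot touching nothing.
Of scraper1, scraper2, scraper3 only 2 to 3 are there at a start; the rules pass over those that are not, and their reading is None.
At some moment in a run one of pot may be knocked a few centimetres aside while the robot is not near it.
It also fails if it takes over 210 s, if anything falls off the work surface, if the arm or the gripper's body presses on something with over 40 N, if the wrist force passes 120 N, or if a joint passes its speed limit or range.

## Working session

There is one attempt and no reset: what is moved stays moved. The work goes in short steps, Python scripts to look and compute and a tool call to move; the robot and the scene stay as the last step left them, time stands still between calls to the robot, and variables do not carry over. Pictures are saved under pics/ and viewed, about 12 in all and at most 16, crops included, and the job is handed in when it is done.

Besides the shell and the picture viewer there is one more tool, called as a command line: name --argument value ..., lists and objects as JSON in quotes. move_arm: Moves the arm, as the interface text tells. Its arguments: {"type":"object","properties":{"plan":{"type":"array"},"newtons":{"type":"number"}},"required":["plan"]}

```bash
ls; mkdir -p pics; cat > h.py <<'E'
import numpy as np, cv2
from scipy.spatial.transform import Rotation as R
from station import env
def snap(n,fn=None):
    c=env.camera(n)
    if fn: cv2.imwrite('pics/'+fn,cv2.cvtColor(c['img'],cv2.COLOR_RGB2BGR))
    return c
def w(c,p): return (c['cam_to_world']@np.r_[p,1])[:3]
def px(c,P):
    q=np.linalg.inv(c['cam_to_world'])@np.r_[P,1]; return np.round([c['fx']*q[0]/q[2]+c['cx'],c['fy']*q[1]/q[2]+c['cy']],0)
def cloud(c):
    z=c['range_z'];v,u=np.indices(z.shape)
    P=np.stack([(u-c['cx'])/c['fx']*z,(v-c['cy'])/c['fy']*z,z],-1)@c['cam_to_world'][:3,:3].T+c['cam_to_world'][:3,3]
    P[z==0]=np.nan; return P
def rec(c,n,k=4,t=.2):
    for d in env.recognise(c,n)[:k]:
        if d['confidence']>t:
            P=w(c,d['centre']); print(n,round(d['confidence'],2),P.round(4),px(c,P))
def st():
    s=env.get_state(); print('t',round(s['t'],2),'tcp',np.round(s['tool_pos'],4),'R',R.from_rotvec(s['ee_rot']).as_matrix().round(3).tolist(),'F',np.round(s['ft_force'],1),'g',round(s['gripper_width'],3),'q',np.round(s['joint_pos'],2)); return s
def go(P,yaw=None):
    """shift in tool axes to world TCP P; yaw = desired world angle of tool y axis (mod pi)"""
    s=env.get_state(); M=R.from_rotvec(s['ee_rot']).as_matrix(); d=M.T@(np.array(P)-s['tool_pos'])
    t=0
    if yaw is not None:
        a=np.arctan2(M[1,1],M[0,1]); t=-((yaw-a+np.pi/2)%np.pi-np.pi/2)
    print('shift',d.round(4),'turn',round(t,3))
E
python3 - <<'E'
from h import *
st()
for n in ['scene','side']:
    c=snap(n,n+'0.png'); print(n,c['cam_to_world'].round(2).tolist())
    for o in ['pot_handle','pot_foot','warmer_top','mat_top','rail_mid','rack','hook1_mid','scraper1_hole','scraper2_hole','scraper3_hole','stone','jar']: rec(c,o)
E
```

```text
pics
t 0.0 tcp [0.1963 0.4864 0.1973] R [[-0.927, 0.374, -0.001], [0.374, 0.927, -0.001], [0.0, -0.002, -1.0]] F [0.1 0.9 0.4] g 0.998 q [ 1.04  0.34  1.53 -0.    1.28 -0.15]
scene [[-0.81, 0.38, -0.45, 1.12], [0.59, 0.53, -0.61, 0.69], [0.01, -0.75, -0.66, 0.92], [0.0, 0.0, 0.0, 1.0]]
pot_handle 0.97 [0.6445 0.281  0.1287] [353. 311.]
pot_foot 0.61 [0.6501 0.2778 0.132 ] [350. 310.]
pot_foot 0.24 [0.5657 0.0401 0.08  ] [305. 238.]
pot_foot 0.22 [ 0.519  -0.3156  0.2029] [236. 117.]
warmer_top 0.78 [0.6905 0.2974 0.039 ] [336. 357.]
warmer_top 0.54 [0.8006 0.0689 0.0475] [224. 304.]
mat_top 0.83 [0.4517 0.3492 0.0128] [438. 323.]
mat_top 0.23 [0.5006 0.0384 0.0784] [327. 227.]
rail_mid 0.76 [ 0.5177 -0.2921  0.015 ] [244. 179.]
rail_mid 0.56 [ 0.5188 -0.3144  0.2031] [236. 117.]
rack 0.87 [0.5766 0.0529 0.0165] [304. 263.]
hook1_mid 0.63 [ 0.5221 -0.4051  0.2032] [217. 103.]
hook1_mid 0.58 [0.6343 0.0161 0.0699] [275. 248.]
scraper1_hole 0.58 [0.4987 0.039  0.0786] [328. 227.]
scraper2_hole 0.74 [ 0.6407 -0.141   0.0483] [235. 218.]
scraper2_hole 0.7 [0.5701 0.0438 0.0765] [305. 241.
[... 585 characters left out ...]
9 [0.6346 0.1973 0.0426] [270. 213.]
mat_top 0.96 [0.4459 0.3321 0.013 ] [214. 208.]
mat_top 0.61 [0.5838 0.009  0.0099] [262. 254.]
rail_mid 0.67 [ 0.5052 -0.4138  0.0194] [249. 374.]
rack 0.96 [0.5812 0.0097 0.0082] [261. 255.]
hook1_mid 0.96 [ 0.5079 -0.4179  0.2293] [244. 292.]
scraper1_hole 0.54 [0.489  0.0102 0.0876] [228. 235.]
scraper2_hole 0.75 [ 0.6333 -0.1476  0.05  ] [288. 273.]
scraper2_hole 0.43 [0.56   0.0181 0.0785] [253. 234.]
scraper3_hole 0.66 [0.4453 0.3331 0.0124] [214. 208.]
scraper3_hole 0.42 [ 0.6285 -0.0111  0.0759] [278. 237.]
stone 0.4 [ 0.5087 -0.4187  0.2277] [244. 293.]
jar 0.74 [ 0.7609 -0.1917  0.0631] [341. 274.]
jar 0.69 [ 0.5091 -0.2229  0.2316] [237. 233.]
```

```bash
python3 -c "
import cv2,numpy as np
print(cv2.imread('pics/scene0.png').shape)"
```

```text
(420, 560, 3)
```

View pics/scene0.png

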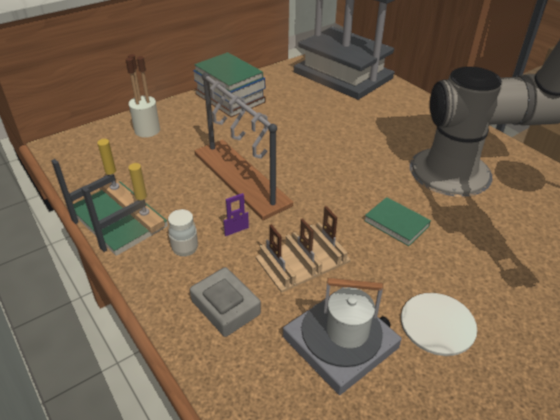

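View pics/side0.png

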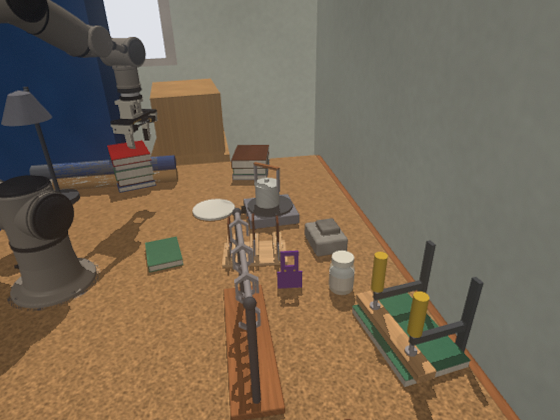

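Seen: the pot on the warmer (350,310), the mat (438,323), the rack with three dark scrapers at (275,245), (306,237) and (330,225), and three hooks on the rail at (221,112), (236,125) and (258,140).
Look-alikes: the purple scraper (235,215) stands outside the rack, so leave it. The plate-like white disc (438,323) is the mat. The green books are not part of the job.

```bash
python3 - <<'E'
from h import *
def stat(n,p):
    if len(p)<5: print(n,len(p));return
    m=p.mean(0); l,V=np.linalg.eigh(np.cov((p-m)[:,:2].T)); v=V[:,1]
    t=(p-m)[:,:2]@v; print(n,len(p),'mean',m.round(4),'mid',(m[:2]+v*(t.max()+t.min())/2).round(4),'dir',round(np.degrees(np.arctan2(v[1],v[0]))%180,1),'len',round(np.ptp(t),3),'w',round(np.sqrt(l[0]),4),'z',p[:,2].min().round(3),p[:,2].max().round(3))
for n in ['scene','side']:
    c=snap(n); P=cloud(c).reshape(-1,3); I=c['img'].reshape(-1,3).astype(int)
    ok=np.isfinite(P).all(1);P=P[ok];I=I[ok]
    b=lambda x0,x1,y0,y1,z0,z1:(P[:,0]>x0)&(P[:,0]<x1)&(P[:,1]>y0)&(P[:,1]<y1)&(P[:,2]>z0)&(P[:,2]<z1)
    print(n)
    stat('bar',P[b(.5,.8,.12,.42,.178,.21)]); stat('pot',P[b(.5,.8,.12,.42,.105,.15)])
    k=b(.35,.57,.22,.45,.006,.016)&(I.min(1)>140); q=P[k]; 
    if len(q)>9: e=cv2.minEnclosingCircle(q[:,:2].astype(np.float32)); print('mat',len(q),e, q[:,2].mean())
    k=b(.5,.85,.1,.42,.04,.056); q=P[k]; print('warm rect',len(q),cv2.minAreaRect(q[:,:2].astype(np.float32)))
    stat('rail',P[b(.4,.65,-.5,-.1,.247,.262)]); stat('foot',P[b(.4,.65,-.52,-.1,.014,.023)]);
    q=P[b(.4,.65,-.52,-.1,.014,.023)]; print('footrect',cv2.minAreaRect(q[:,:2].astype(np.float32)))
    for i,x in enumerate([(.44,.53),(.53,.6),(.6,.67)]): stat('scr%d'%i,P[b(*x,-.06,.12,.06,.125)])
    q=P[b(.42,.72,-.1,.15,.028,.042)]; print('slats',cv2.minAreaRect(q[:,:2].astype(np.float32)));stat('s',q)
c=snap('scene');im=cv2.cvtColor(c['img'],cv2.COLOR_RGB2BGR)
a=cv2.resize(im[60:220,180:310],None,fx=3.6,fy=3.6,interpolation=2);b2=cv2.resize(im[190:300,240:370],None,fx=3,fy=3,interpolation=2)
o=np.zeros((600,800,3),np.uint8);o[:a.shape[0],:a.shape[1]]=a;
bb=cv2.resize(b2,(330,280));o[:280,468:798]=bb;cc=cv2.resize(im[270:400,280:410],(330,300));o[285:585,468:798]=cc
cv2.imwrite('pics/crop0.png',o)
E
```

```text
scene
bar 452 mean [0.6388 0.269  0.1912] mid [0.6389 0.2689] dir 137.1 len 0.1 w 0.0037 z 0.178 0.198
pot 1730 mean [0.6437 0.2732 0.1288] mid [0.6432 0.2736] dir 140.3 len 0.1 w 0.0222 z 0.105 0.15
mat 3449 ((0.4457319974899292, 0.3435821533203125), 0.07947070896625519) 0.01060313916984417
warm rect 3725 ((0.6947972774505615, 0.21987423300743103), (0.2589597702026367, 0.2573392987251282), 3.8733718395233154)
rail 574 mean [ 0.5177 -0.3013  0.2548] mid [ 0.5177 -0.3142] dir 90.0 len 0.331 w 0.0069 z 0.247 0.262
foot 2699 mean [ 0.5201 -0.3025  0.0188] mid [ 0.5196 -0.3161] dir 87.9 len 0.367 w 0.0315 z 0.014 0.023
footrect ((0.5536024570465088, -0.3171636462211609), (0.3648359477519989, 0.18202243745326996), 88.95994567871094)
scr0 277 mean [0.4964 0.0388 0.0935] mid [0.4962 0.0371] dir 84.6 len 0.052 w 0.0021 z 0.06 0.125
scr1 285 mean [0.567  0.0427 0.0931] mid [0.5669 0.0415] dir 84.6 len 0.066 w 0.002 z 0.06 0.125
scr2 271 mean [0.6346 0.0167 0.0928] mid [0.6344 0.0146] dir 84.7 len 0.079 w 0.0018 z 0.06 0.125
slats ((0.564339280128479, 0.03159977123141289), (0.1221657320857048,
[... 679 characters left out ...]
-0.368   0.0181] mid [ 0.5116 -0.3184] dir 89.8 len 0.362 w 0.0339 z 0.014 0.023
footrect ((0.555384635925293, -0.31854432821273804), (0.3620468080043793, 0.18701106309890747), 89.77140808105469)
scr0 59 mean [0.4906 0.0229 0.1029] mid [0.492  0.0335] dir 82.3 len 0.054 w 0.0019 z 0.06 0.124
scr1 60 mean [0.5617 0.024  0.0967] mid [0.5635 0.0356] dir 81.3 len 0.048 w 0.0017 z 0.061 0.125
scr2 66 mean [ 0.6281 -0.0046  0.0978] mid [0.6292 0.006 ] dir 84.0 len 0.055 w 0.0021 z 0.06 0.125
slats ((0.5615750551223755, 0.02921878546476364), (0.12639984488487244, 0.16608120501041412), 84.33494567871094)
s 405 mean [0.5654 0.0202 0.0368] mid [0.5616 0.0202] dir 179.7 len 0.176 w 0.0346 z 0.028 0.041
```

View pics/crop0.png

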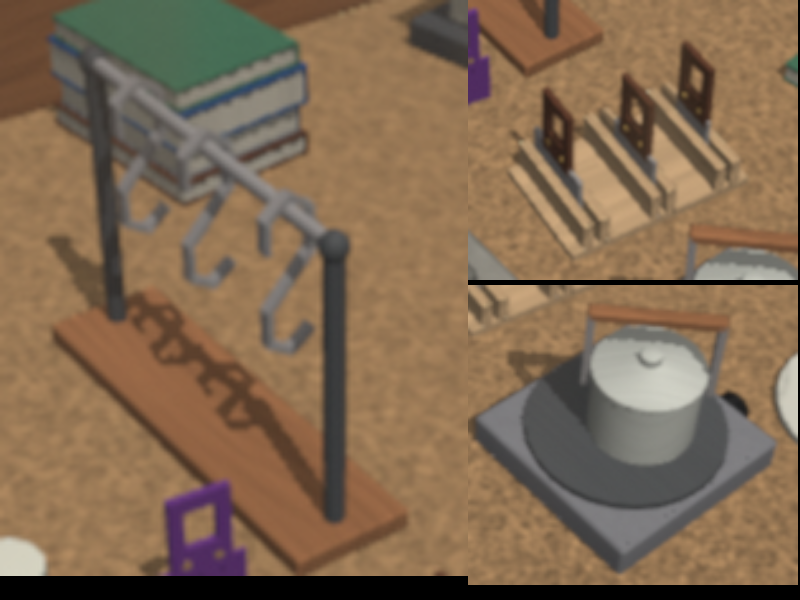

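```bash
python3 - <<'E'
from h import *
go([.636,.266,.27],np.radians(47.5))
E
```

```text
shift [-0.4902 -0.0402 -0.072 ] turn 0.358
```

move_arm --plan '[-0.02, 0, -0.06, 0.1, 0.09, -0.08, -0.01, -0.072, 0.25, 0.09, -0.14, -0.02, -0.072, 0.358, 0.09, -0.2, -0.025, -0.072, 0.358, 0.09, -0.26, -0.03, -0.072, 0.358, 0.09]'

```text
t: 2.08
tool_pos: [0.428, 0.3606, 0.2703]
ee_rot: [1.139, 2.928, 0.001]
ft_force: [-1.0, 1.1, -0.7]
gripper_width: 0.98
```

```bash
python3 - <<'E'
from h import *
st();go([.636,.266,.27],np.radians(47.5))
E
```

```text
t 2.08 tcp [0.428  0.3606 0.2703] R [[-0.737, 0.676, 0.0], [0.676, 0.737, 0.001], [0.0, 0.001, -1.0]] F [-1.   1.1 -0.7] g 0.98 q [ 0.56  0.36  1.29  0.    1.48 -0.27]
shift [-0.2173  0.0708  0.0003] turn 0.0
```

move_arm --plan '[-0.06, 0.02, 0, 0, 0.09, -0.12, 0.04, 0, 0, 0.09, -0.17, 0.055, 0, 0, 0.09, -0.217, 0.071, 0, 0, 0.09, -0.217, 0.071, 0, 0, 0.09]'

```text
t: 2.7
tool_pos: [0.6384, 0.2637, 0.2679]
ee_rot: [-1.144, -2.924, 0.002]
ft_force: [-0.3, -0.4, -0.8]
gripper_width: 0.981
```

```bash
python3 - <<'E'
from h import *
st();c=snap('wrist','w1.png');P=cloud(c);print(c['cam_to_world'].round(3).tolist())
Q=P[np.isfinite(P).all(2)]; 
for z0,z1 in [(.175,.21),(.1,.17)]:
    q=Q[(Q[:,2]>z0)&(Q[:,2]<z1)&(abs(Q[:,0]-.636)<.12)&(abs(Q[:,1]-.266)<.12)]
    if len(q)>9: print(len(q),q.mean(0),cv2.minAreaRect(q[:,:2].astype(np.float32)),q[:,2].max())
rec(c,'pot_handle')
E
```

```text
t 2.7 tcp [0.6384 0.2637 0.2679] R [[-0.734, 0.679, -0.002], [0.679, 0.734, -0.001], [0.001, -0.002, -1.0]] F [-0.3 -0.4 -0.8] g 0.981 q [ 0.28  0.65  0.83 -0.    1.66 -0.54]
[[0.679, 0.711, 0.183, 0.588], [0.734, -0.657, -0.17, 0.308], [-0.001, 0.249, -0.968, 0.455], [0.0, 0.0, 0.0, 1.0]]
1738 [0.63093867 0.26911445 0.19321154] ((0.6333151459693909, 0.26687610149383545), (0.011996055021882057, 0.09964118897914886), 47.08552932739258) 0.19581000574638957
4608 [0.63208558 0.26797489 0.13078566] ((0.6337263584136963, 0.26633864641189575), (0.08776988834142685, 0.08746408671140671), 3.166383981704712) 0.1689345054222443
pot_handle 0.76 [0.6316 0.2673 0.1324] [281. 182.]
```

View pics/w1.png

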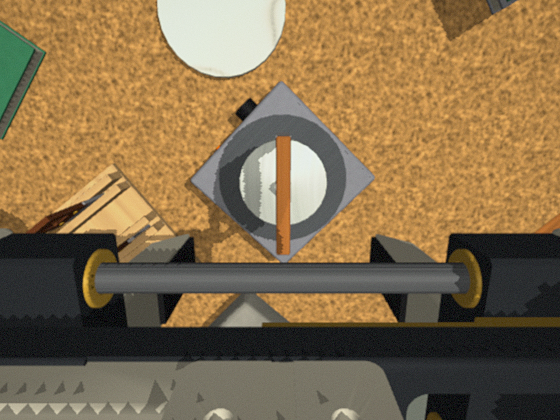

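The wrist view shows the pot bar upright at (284,195), square to the jaws. I'll descend, grip and lift.

move_arm --plan '[0.006, -0.001, 0.03, 0, 0.09, 0.006, -0.001, 0.06, 0, 0.09, 0.006, -0.001, 0.097, 0, 0.09, 0.006, -0.001, 0.097, 0, 0.0, 0.006, -0.001, 0.097, 0, 0.0]' --newtons 40

```text
t: 3.42
tool_pos: [0.6308, 0.2705, 0.1748]
ee_rot: [1.138, 2.927, 0.003]
ft_force: [-0.1, -0.4, 0.7]
gripper_width: 0.811
```

move_arm --plan '[0, 0, 0, 0, 0, 0, 0, 0, 0, 0, 0, 0, 0, 0, 0, 0, 0, 0, 0, 0, 0, 0, 0, 0, 0]' --newtons 40

```text
t: 4.05
tool_pos: [0.6308, 0.2704, 0.1747]
ee_rot: [1.138, 2.927, 0.003]
ft_force: [0.5, -0.4, 0.3]
gripper_width: 0.269
```

```bash
python3 - <<'E'
from h import *
st();go([.633,.267,.171],np.radians(47.5)); go([.4425,.343,.20])
E
```

```text
t 4.05 tcp [0.6308 0.2704 0.1747] R [[-0.737, 0.675, 0.001], [0.675, 0.737, 0.001], [-0.0, 0.002, -1.0]] F [ 0.5 -0.4  0.3] g 0.269 q [ 0.29  0.66  1.05  0.    1.43 -0.54]
shift [-0.004  -0.001   0.0037] turn 0.0
shift [ 0.1878 -0.0736 -0.0255] turn 0
```

move_arm --plan '[0, 0, 0, 0, 0, 0, 0, 0, 0, 0, 0, 0, 0, 0, 0, 0, 0, -0.01, 0, 0, 0, 0, -0.03, 0, 0]'

```text
t: 4.68
tool_pos: [0.6304, 0.2703, 0.2048]
ee_rot: [-1.138, -2.928, -0.001]
ft_force: [1.4, -1.2, 0.3]
gripper_width: 0.011
```

```bash
python3 - <<'E'
from h import *
st();go([.4425,.343,.22])
E
```

```text
t 4.67 tcp [0.6304 0.2703 0.2048] R [[-0.737, 0.675, -0.0], [0.675, 0.737, 0.001], [0.001, 0.001, -1.0]] F [ 1.4 -1.2  0.3] g 0.011 q [ 0.29  0.65  0.99  0.    1.5  -0.54]
shift [ 0.1877 -0.0733 -0.0151] turn 0
```

```bash
python3 - <<'E'
from h import *
for n in ['wrist','scene','side']:
    c=snap(n,n+'2.png');P=cloud(c);Q=P[np.isfinite(P).all(2)]
    for z0,z1 in [(.183,.199),(.1,.15)]:
        q=Q[(Q[:,2]>z0)&(Q[:,2]<z1)&(abs(Q[:,0]-.636)<.15)&(abs(Q[:,1]-.266)<.15)]
        if len(q)>9: print(n,len(q),q.mean(0),cv2.minAreaRect(q[:,:2].astype(np.float32)),q[:,2].max())
    rec(c,'pot_handle');rec(c,'pot_foot')
E
```

```text
wrist 1536 [0.61376645 0.28483606 0.19309403] ((0.6151747703552246, 0.28376564383506775), (0.01201527938246727, 0.050136715173721313), 47.21385192871094) 0.19528588688619652
wrist 5342 [0.6263046  0.27314756 0.13081409] ((0.622443675994873, 0.27683818340301514), (0.08714492619037628, 0.07032222300767899), 47.894371032714844) 0.14999978580020754
pot_handle 0.85 [0.6216 0.2787 0.1281] [284. 190.]
scene 437 [0.63879604 0.26887957 0.19153566] ((0.6372145414352417, 0.2670840919017792), (0.016161296516656876, 0.10029081255197525), 47.437110900878906) 0.19708900200981727
scene 1796 [0.64433143 0.2736353  0.12782043] ((0.6374952793121338, 0.2671472728252411), (0.08810664713382721, 0.08872096240520477), 3.687474250793457) 0.14867945271297744
pot_handle 0.85 [0.6468 0.2808 0.1285] [352. 312.]
pot_handle 0.23 [ 0.5203 -0.2181  0.2057] [257. 134.]
pot_foot 0.82 [0.6491 0.2777 0.1298] [350. 311.]
side 96 [0.63371362 0.26136999 0.18943648] ((0.6347874999046326, 0.2657701373100281), (0.01847488433122635, 0.10275552421808243), 45.514671325683594) 0.19409901829898857
side 400 [0.63164134 0.24662253 0.12446127] ((0.6307910084724426, 0.2649630010128021), (0.08143088966608047, 0.09157055616378784), 6.559316158294678) 0.14952803033837858
pot_handle 0.92 [0.6317 0.2355 0.1191] [267. 188.]
pot_handle 0.27 [0.4928 0.0104 0.0873] [230. 235.]
pot_foot 0.96 [0.6332 0.2356 0.1201] [267. 188.]
pot_foot 0.75 [ 0.7603 -0.1926  0.0638] [341. 274.]
```

View pics/scene2.png

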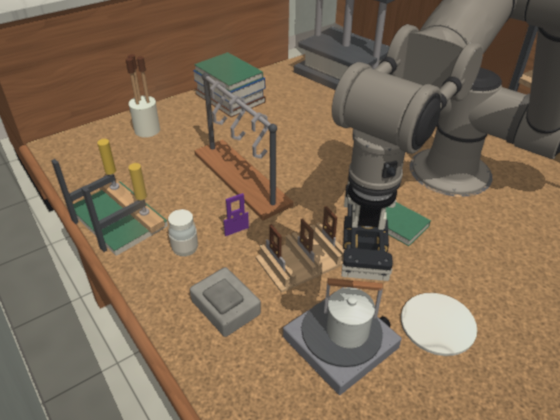

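View pics/wrist2.png

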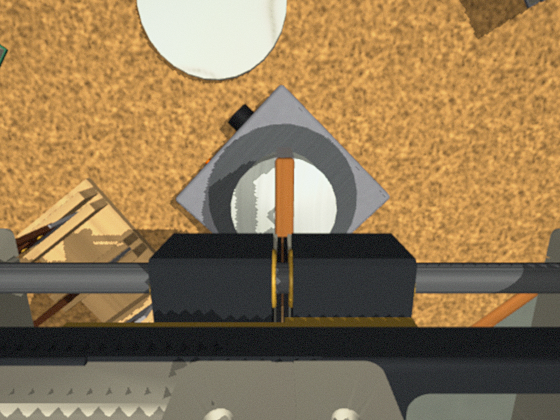

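```bash
python3 - <<'E'
from h import *
c=snap('scene');s=st();print(px(c,s['tool_pos']))
P=cloud(c);Q=P[250:285,340:395].reshape(-1,3);Q=Q[np.isfinite(Q).all(1)];Q=Q[Q[:,2]>.197];print(Q.min(0),Q.max(0),Q[Q[:,2].argsort()[:8]].round(3))
E
```

```text
t 5.17 tcp [0.6305 0.2703 0.2041] R [[-0.737, 0.675, 0.0], [0.675, 0.737, 0.001], [0.0, 0.001, -1.0]] F [ 0.2  0.1 -0.8] g 0.004 q [ 0.29  0.65  1.    0.    1.49 -0.54]
[359. 277.]
[0.62598061 0.29657952 0.29837004] [0.72264125 0.36270227 0.34416493] [[0.713 0.312 0.298]
 [0.687 0.336 0.298]
 [0.674 0.347 0.299]
 [0.701 0.324 0.299]
 [0.677 0.346 0.299]
 [0.71  0.315 0.3  ]
 [0.676 0.347 0.3  ]
 [0.671 0.351 0.3  ]]
```

move_arm --plan '[-0.003, 0, -0.01, 0, 0.05, -0.003, 0, -0.01, 0, 0.05, -0.003, 0, -0.01, 0, 0.05, -0.003, 0, -0.01, 0, 0.05, -0.003, 0, -0.01, 0, 0.05]'

```text
t: 5.8
tool_pos: [0.6326, 0.2683, 0.2139]
ee_rot: [-1.138, -2.928, -0.001]
ft_force: [0.9, 0.2, -0.5]
gripper_width: 0.499
```

move_arm --plan '[0, 0, 0.02, 0, 0.05, 0, 0, 0.046, 0, 0.05, 0, 0, 0.046, 0, 0.05, 0, 0, 0.046, 0, 0.0, 0, 0, 0.046, 0, 0.0]'

```text
t: 6.42
tool_pos: [0.6332, 0.2685, 0.1694]
ee_rot: [1.138, 2.927, 0.004]
ft_force: [-0.2, -0.1, 0.1]
gripper_width: 0.376
```

move_arm --plan '[0, 0, 0, 0, 0, 0, 0, 0, 0, 0, 0, 0, 0, 0, 0, 0, 0, 0, 0, 0, 0, 0, 0, 0, 0]'

```text
t: 7.05
tool_pos: [0.6332, 0.2685, 0.1693]
ee_rot: [1.138, 2.927, 0.004]
ft_force: [-0.5, 0.0, 0.1]
gripper_width: 0.004
```

```bash
python3 - <<'E'
from h import *
st();c=snap('wrist','w3.png')
E
```

```text
t 7.05 tcp [0.6332 0.2685 0.1693] R [[-0.737, 0.675, 0.002], [0.675, 0.737, 0.002], [-0.001, 0.003, -1.0]] F [-0.5  0.   0.1] g 0.004 q [ 0.29  0.67  1.05  0.    1.42 -0.54]
```

```bash
python3 - <<'E'
from h import *
c=snap('scene');d=snap('side');e=snap('wrist')
f=lambda c,a:cv2.resize(cv2.cvtColor(c['img'],6-2)[a[0]:a[1],a[2]:a[3]],(400,300),interpolation=2)
o=np.zeros((600,800,3),np.uint8);o[:300,:400]=f(c,(230,350,280,440));o[:300,400:]=f(d,(130,235,200,340));o[300:,:400]=f(e,(0,420,0,560));cv2.imwrite('pics/m3.png',o)
E
```

```text
(no output)
```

View pics/m3.png

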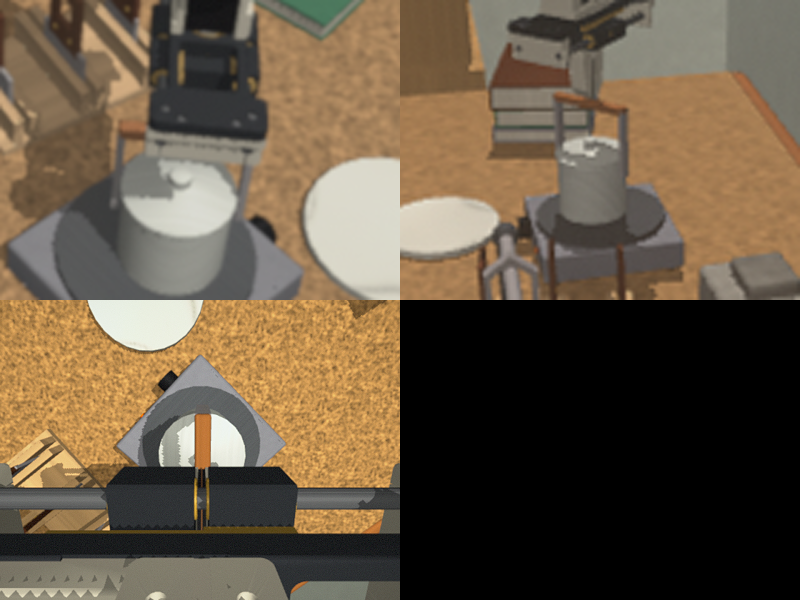

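```bash
python3 - <<'E'
from h import *
s=st();p=np.array(s['tool_pos'])
for n in ['scene','side','wrist']:
    c=snap(n);P=cloud(c)
    for h in (0,.019,.047): print(n,h,px(c,p+[0,0,h]), 'bar',px(c,[.6333,.2669,.188]))
    Q=P.reshape(-1,3);Q=Q[np.isfinite(Q).all(1)];Q=Q[(np.hypot(*(Q[:,:2]-p[:2]).T)<.03)&(Q[:,2]>.155)&(Q[:,2]<.26)]
    for z in np.arange(.155,.26,.01):
        q=Q[(Q[:,2]>=z)&(Q[:,2]<z+.01)]
        if len(q): print(round(z,3),len(q),q.mean(0).round(4),np.ptp(q,0).round(3))
E
```

```text
t 7.25 tcp [0.6333 0.2685 0.1693] R [[-0.737, 0.675, 0.002], [0.675, 0.737, 0.002], [-0.001, 0.003, -1.0]] F [ 0.5 -0.6  0.3] g 0.007 q [ 0.29  0.67  1.05  0.    1.42 -0.54]
scene 0 [355. 290.] bar [355. 283.]
scene 0.019 [356. 283.] bar [355. 283.]
scene 0.047 [358. 273.] bar [355. 283.]
side 0 [265. 171.] bar [265. 166.]
side 0.019 [265. 166.] bar [265. 166.]
side 0.047 [265. 158.] bar [265. 166.]
0.175 6 [0.632  0.2608 0.1841] [0.04  0.035 0.003]
0.185 49 [0.6298 0.2651 0.1902] [0.047 0.045 0.009]
0.195 13 [0.6325 0.2606 0.2014] [0.024 0.018 0.007]
0.205 28 [0.6348 0.2604 0.2105] [0.036 0.03  0.009]
0.215 31 [0.6311 0.2576 0.2204] [0.038 0.029 0.01 ]
0.225 34 [0.6306 0.2572 0.2302] [0.039 0.03  0.009]
0.235 34 [0.6325 0.2574 0.2401] [0.039 0.029 0.009]
0.245 33 [0.6312 0.2562 0.25  ] [0.039 0.032 0.009]
0.255 2 [0.6295 0.2488 0.2557] [0.007 0.007 0.001]
wrist 0 [284. 236.] bar [282. 249.]
wrist 0.019 [285. 247.] bar [282. 249.]
wrist 0.047 [285. 270.] bar [282. 249.]
0.185 862 [0.6182 0.2811 0.1933] [0.022 0.021 0.005]
0.195 88 [0.6235 0.2752 0.201 ] [0.015 0.018 0.01 ]
0.205 142 [0.6242 0.2747 0.21  ] [0.006 0.006 0.01 ]
0.215 127 [0.6243 0.2743 0.2195] [0.006 0.006 0.01 ]
0.225 53 [0.6245 0.2742 0.2273] [0.003 0.004 0.005]
0.235 263 [0.6335 0.2656 0.2433] [0.011 0.012 0.008]
0.245 75 [0.6329 0.2663 0.2454] [0.01  0.01  0.002]
0.255 25 [0.6282 0.27   0.2587] [0.005 0.007 0.003]
```

move_arm --plan '[0, 0, -0.05, 0, 0, 0, 0, -0.1, 0, 0, 0, 0, -0.1, 0, 0, 0, 0, -0.1, 0, 0]'

```text
t: 7.9
tool_pos: [0.6327, 0.2683, 0.2686]
ee_rot: [1.138, 2.927, 0.003]
ft_force: [0.2, -0.5, -0.1]
gripper_width: 0.004
```

```bash
python3 - <<'E'
from h import *
s=st();p=np.array(s['tool_pos'])
ims=[]
for n in ['scene','side']:
    c=snap(n);P=cloud(c);u=px(c,p);print(n,u)
    Q=P.reshape(-1,3);Q=Q[np.isfinite(Q).all(1)];Q=Q[(np.hypot(*(Q[:,:2]-p[:2]).T)<.05)&(Q[:,2]>.21)&(Q[:,2]<.4)]
    for z in np.arange(.21,.4,.01):
        q=Q[(Q[:,2]>=z)&(Q[:,2]<z+.01)]
        if len(q): print(round(z,3),len(q),(q.mean(0)-p).round(4),np.ptp(q,0).round(3))
    u=u.astype(int);im=cv2.cvtColor(c['img'],4).copy();cv2.circle(im,tuple(u),1,(0,0,255),-1)
    ims.append(cv2.resize(im[max(u[1]-75,0):max(u[1]-75,0)+120,u[0]-40:u[0]+40],(400,600),interpolation=2))
cv2.imwrite('pics/m4.png',np.hstack(ims))
E
```

```text
t 7.9 tcp [0.6327 0.2683 0.2686] R [[-0.737, 0.675, 0.001], [0.675, 0.737, 0.001], [-0.0, 0.002, -1.0]] F [ 0.2 -0.5 -0.1] g 0.004 q [ 0.29  0.63  0.85  0.    1.65 -0.54]
scene [361. 252.]
0.36 2 [ 0.0363 -0.0156  0.1003] [0.024 0.027 0.001]
0.37 89 [0.0248 0.0147 0.1081] [0.057 0.093 0.01 ]
0.38 594 [0.0141 0.0061 0.1177] [0.094 0.096 0.01 ]
0.39 78 [0.0195 0.0183 0.128 ] [0.043 0.059 0.009]
side [264. 143.]
0.29 6 [ 0.001  -0.0074  0.0288] [0.013 0.011 0.004]
0.3 25 [-0.0008 -0.0081  0.0359] [0.034 0.017 0.009]
0.31 39 [-0.0019 -0.0106  0.0463] [0.038 0.029 0.01 ]
0.32 35 [-0.0012 -0.01    0.0563] [0.038 0.034 0.009]
0.33 41 [-0.0014 -0.0096  0.0662] [0.041 0.028 0.01 ]
0.34 37 [-0.0002 -0.011   0.0764] [0.041 0.033 0.009]
0.35 27 [-0.0022 -0.0164  0.0856] [0.039 0.039 0.01 ]
0.36 28 [ 0.0125 -0.0288  0.0983] [0.066 0.042 0.009]
0.37 64 [ 0.0112 -0.0304  0.107 ] [0.066 0.047 0.01 ]
0.38 78 [ 0.0137 -0.0232  0.1163] [0.06  0.065 0.01 ]
0.39 43 [ 0.02   -0.0141  0.1268] [0.055 0.062 0.009]
```

View pics/m4.png

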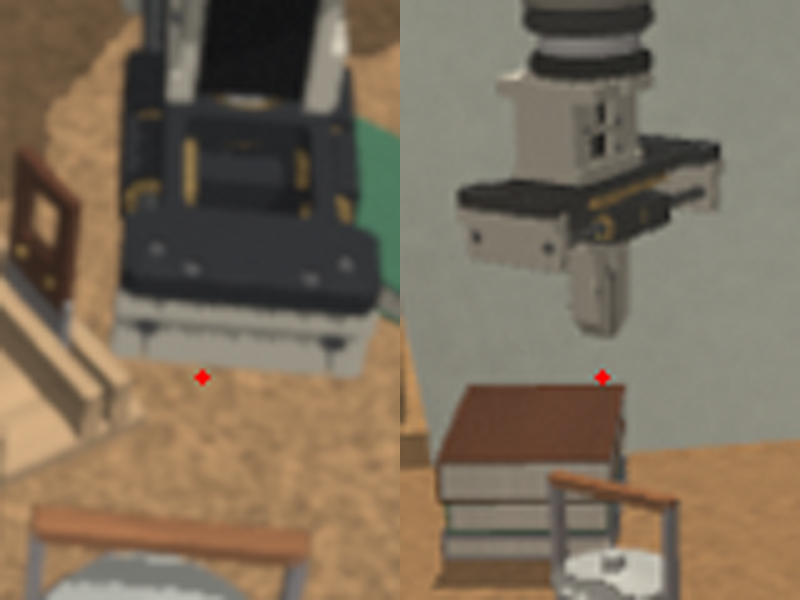

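The side view shows the real fingertips about 27 mm above the reported TCP (tip at (600,335) in the crop, reported TCP at (602,377)). I'll allow for that from here on and grip the bar with the reported z at about 0.145.

move_arm --plan '[0, 0, 0, 0, 0.05, 0, 0, 0.02, 0, 0.05, 0, 0, 0.02, 0, 0.05, 0, 0, 0.02, 0, 0.05, 0, 0, 0.04, 0, 0.05]'

```text
t: 8.62
tool_pos: [0.6336, 0.2685, 0.2299]
ee_rot: [1.137, 2.925, 0.006]
ft_force: [-0.4, 0.1, -0.1]
gripper_width: 0.499
```

move_arm --plan '[0, 0, 0.05, 0, 0.05, 0, 0, 0.083, 0, 0.05, 0, 0, 0.083, 0, 0.05, 0, 0, 0.083, 0, 0.0, 0, 0, 0.083, 0, 0.0]'

```text
t: 9.25
tool_pos: [0.6351, 0.2691, 0.1494]
ee_rot: [1.136, 2.922, 0.009]
ft_force: [0.2, -0.1, 0.5]
gripper_width: 0.375
```

move_arm --plan '[0, 0, 0, 0, 0, 0, 0, 0, 0, 0, 0, 0, 0, 0, 0, 0, 0, 0, 0, 0, 0, 0, 0, 0, 0]'

```text
t: 9.88
tool_pos: [0.6352, 0.2689, 0.1501]
ee_rot: [1.136, 2.922, 0.01]
ft_force: [-2.3, -2.0, 5.4]
gripper_width: 0.125
```

```bash
python3 - <<'E'
from h import *
st()
E
```

```text
t 9.88 tcp [0.6352 0.2689 0.1501] R [[-0.737, 0.675, 0.009], [0.675, 0.737, 0.003], [-0.004, 0.008, -1.0]] F [-2.3 -2.   5.4] g 0.125 q [ 0.29  0.68  1.08  0.    1.37 -0.54]
```

move_arm --plan '[0, 0, -0.01, 0, 0, 0, 0, -0.03, 0, 0, 0, 0, -0.05, 0, 0, 0, 0, -0.05, 0, 0]'

```text
t: 10.38
tool_pos: [0.6355, 0.2692, 0.2013]
ee_rot: [1.135, 2.92, 0.013]
ft_force: [-0.0, -1.3, -5.6]
gripper_width: 0.126
```

```bash
python3 - <<'E'
from h import *
st(); go([.4425,.343,.175])
E
```

```text
t 10.38 tcp [0.6355 0.2692 0.2013] R [[-0.737, 0.675, 0.011], [0.675, 0.737, 0.004], [-0.005, 0.011, -1.0]] F [-0.  -1.3 -5.6] g 0.126 q [ 0.29  0.65  1.    0.    1.48 -0.54]
shift [ 0.1923 -0.0762  0.0244] turn 0
```

move_arm --plan '[0.03, -0.012, 0, 0, 0, 0.07, -0.028, 0, 0, 0, 0.11, -0.044, 0, 0, 0, 0.15, -0.06, 0.01, 0, 0, 0.18, -0.072, 0.02, 0, 0]'

```text
t: 11.0
tool_pos: [0.4519, 0.338, 0.178]
ee_rot: [1.134, 2.922, 0.01]
ft_force: [1.2, 0.2, -4.8]
gripper_width: 0.124
```

```bash
python3 - <<'E'
from h import *
st(); go([.4425,.343,.114])
E
```

```text
t 11.0 tcp [0.4519 0.338  0.178 ] R [[-0.738, 0.675, 0.009], [0.675, 0.738, 0.004], [-0.004, 0.009, -1.0]] F [ 1.2  0.2 -4.8] g 0.124 q [ 0.51  0.42  1.46 -0.    1.25 -0.32]
shift [ 0.0106 -0.0033  0.0639] turn 0
```

move_arm --plan '[0.01, -0.003, 0.02, 0, 0, 0.01, -0.003, 0.04, 0, 0, 0.01, -0.003, 0.052, 0, 0, 0.01, -0.003, 0.06, 0, 0, 0.01, -0.003, 0.06, 0, 0]'

```text
t: 11.62
tool_pos: [0.443, 0.3425, 0.1174]
ee_rot: [1.135, 2.922, 0.009]
ft_force: [0.6, 0.8, -4.4]
gripper_width: 0.123
```

```bash
python3 - <<'E'
from h import *
st(); go([.4425,.343,.112])
E
```

```text
t 11.62 tcp [0.443  0.3425 0.1174] R [[-0.738, 0.675, 0.008], [0.675, 0.738, 0.003], [-0.004, 0.008, -1.0]] F [ 0.6  0.8 -4.4] g 0.123 q [ 0.52  0.47  1.55 -0.    1.11 -0.31]
shift [ 0.0007 -0.      0.0054] turn 0
```

move_arm --plan '[0, 0, 0.003, 0, 0, 0, 0, 0.005, 0, 0, 0, 0, 0.006, 0, 0, 0, 0, 0.006, 0, 0]'

```text
t: 12.12
tool_pos: [0.4434, 0.3425, 0.112]
ee_rot: [1.135, 2.922, 0.01]
ft_force: [-0.6, -1.0, 0.1]
gripper_width: 0.128
```

```bash
python3 - <<'E'
from h import *
st()
E
```

```text
t 12.12 tcp [0.4434 0.3425 0.112 ] R [[-0.738, 0.675, 0.009], [0.675, 0.738, 0.003], [-0.004, 0.009, -1.0]] F [-0.6 -1.   0.1] g 0.128 q [ 0.52  0.48  1.56 -0.    1.09 -0.31]
```

move_arm --plan '[0, 0, 0, 0, 0.06, 0, 0, 0, 0, 0.06, 0, 0, 0, 0, 0.06, 0, 0, 0, 0, 0.06, 0, 0, -0.03, 0, 0.06]'

```text
t: 12.75
tool_pos: [0.4417, 0.3417, 0.1403]
ee_rot: [1.136, 2.925, 0.004]
ft_force: [0.4, 0.2, -0.5]
gripper_width: 0.619
```

move_arm --plan '[0, 0, -0.06, 0, 0.09, 0, 0, -0.12, 0, 0.09, 0, 0, -0.18, 0, 0.09, 0, 0, -0.2, 0, 0.09]'

```text
t: 13.25
tool_pos: [0.4416, 0.342, 0.3448]
ee_rot: [1.135, 2.92, 0.013]
ft_force: [0.2, -0.2, -0.6]
gripper_width: 0.974
```

```bash
python3 - <<'E'
from h import *
st(); go([.47,-.315,.34],0)
for n in ['scene']:
    c=snap(n);P=cloud(c);Q=P[np.isfinite(P).all(2)]
    for z0,z1 in [(.14,.165),(.06,.1)]:
        q=Q[(Q[:,2]>z0)&(Q[:,2]<z1)&(abs(Q[:,0]-.4425)<.08)&(abs(Q[:,1]-.343)<.08)]
        if len(q)>9: print(n,len(q),q.mean(0),cv2.minAreaRect(q[:,:2].astype(np.float32)),q[:,2].max())
E
```

```text
t 13.25 tcp [0.4416 0.342  0.3448] R [[-0.738, 0.675, 0.011], [0.675, 0.738, 0.005], [-0.005, 0.011, -1.0]] F [ 0.2 -0.2 -0.6] g 0.974 q [ 0.52  0.34  1.14 -0.    1.66 -0.31]
shift [-0.4645 -0.4656  0.0021] turn 0.83
scene 403 [0.447855   0.34290938 0.15291925] ((0.4468672573566437, 0.3419206738471985), (0.015714559704065323, 0.10068710148334503), 47.641780853271484) 0.15954828171633217
scene 1549 [0.45601625 0.34680786 0.0881433 ] ((0.446838915348053, 0.34103482961654663), (0.08891775459051132, 0.08767124265432358), 10.524649620056152) 0.0998088385887752
```

move_arm --plan '[-0.042, -0.042, 0, 0.18, 0.09, -0.084, -0.084, 0, 0.36, 0.09, -0.126, -0.126, 0, 0.54, 0.09, -0.168, -0.168, 0, 0.72, 0.09, -0.21, -0.21, 0, 0.83, 0.09]'

```text
t: 13.92
tool_pos: [0.4545, 0.0437, 0.3435]
ee_rot: [2.223, 2.214, 0.018]
ft_force: [1.5, -1.0, 0.6]
gripper_width: 0.976
```

```bash
python3 - <<'E'
from h import *
st(); go([.47,-.315,.34],0)
E
```

```text
t 13.93 tcp [0.4545 0.0437 0.3435] R [[0.004, 1.0, 0.011], [1.0, -0.004, 0.005], [0.005, 0.011, -1.0]] F [ 1.5 -1.   0.6] g 0.976 q [-0.08  0.13  1.41  0.01  1.59 -0.07]
shift [-0.3587  0.0171  0.0018] turn -0.004
```

move_arm --plan '[-0.06, 0, 0, 0, 0.09, -0.12, 0.005, 0, 0, 0.09, -0.18, 0.01, 0, 0, 0.09, -0.24, 0.013, 0, 0, 0.09, -0.3, 0.017, 0, 0, 0.09]'

```text
t: 14.55
tool_pos: [0.4697, -0.2582, 0.3411]
ee_rot: [2.224, 2.214, 0.018]
ft_force: [1.1, -0.1, -0.4]
gripper_width: 0.978
```

move_arm --plan '[-0.04, 0, 0, 0, 0.09, -0.06, 0, 0, 0, 0.09, -0.06, 0, 0, 0, 0.09]'

```text
t: 14.92
tool_pos: [0.4693, -0.3185, 0.3397]
ee_rot: [2.227, 2.214, 0.018]
ft_force: [-1.0, 0.8, -0.1]
gripper_width: 0.984
```

```bash
python3 - <<'E'
from h import *
st(); c=snap('wrist','w5.png'); P=cloud(c); Q=P[np.isfinite(P).all(2)]
print(c['cam_to_world'].round(2).tolist())
q=Q[(Q[:,2]>.245)&(Q[:,2]<.258)&(abs(Q[:,0]-.515)<.03)&(Q[:,1]<-.17)&(Q[:,1]>-.46)];print('rail',len(q),q.mean(0),cv2.minAreaRect(q[:,:2].astype(np.float32)),np.polyfit(q[:,1],q[:,0],1))
q=Q[(Q[:,2]>.2585)&(Q[:,2]<.27)&(abs(Q[:,0]-.515)<.03)&(Q[:,1]<-.17)&(Q[:,1]>-.46)]
h,e=np.histogram(q[:,1],np.arange(-.47,-.16,.005));print([(round(b,3),n) for n,b in zip(h,e) if n])
for s in ['hook1_mid','rail_mid']: rec(c,s)
E
```

```text
t 14.93 tcp [ 0.4693 -0.3185  0.3397] R [[0.006, 1.0, 0.009], [1.0, -0.006, 0.008], [0.008, 0.009, -1.0]] F [-1.   0.8 -0.1] g 0.984 q [-0.74  0.36  1.11  0.01  1.66 -0.73]
[[1.0, -0.01, 0.01, 0.47], [-0.01, -0.97, -0.24, -0.25], [0.01, 0.24, -0.97, 0.53], [0.0, 0.0, 0.0, 1.0]]
rail 4654 [ 0.51078922 -0.27824616  0.25472322] ((0.5122071504592896, -0.30297476053237915), (0.0419527031481266, 0.2658971846103668), 0.22177375853061676) [3.15496097e-04 5.10877006e-01]
[(np.float64(-0.42), np.int64(6)), (np.float64(-0.415), np.int64(84)), (np.float64(-0.41), np.int64(99)), (np.float64(-0.405), np.int64(2)), (np.float64(-0.325), np.int64(77)), (np.float64(-0.32), np.int64(94)), (np.float64(-0.315), np.int64(52)), (np.float64(-0.245), np.int64(1)), (np.float64(-0.225), np.int64(68)), (np.float64(-0.22), np.int64(136)), (np.float64(-0.215), np.int64(81)), (np.float64(-0.175), np.int64(4))]
hook1_mid 0.84 [ 0.5086 -0.406   0.2528] [326. 293.]
rail_mid 0.83 [ 0.5057 -0.2735  0.0175] [305. 136.]
```

View pics/w5.png

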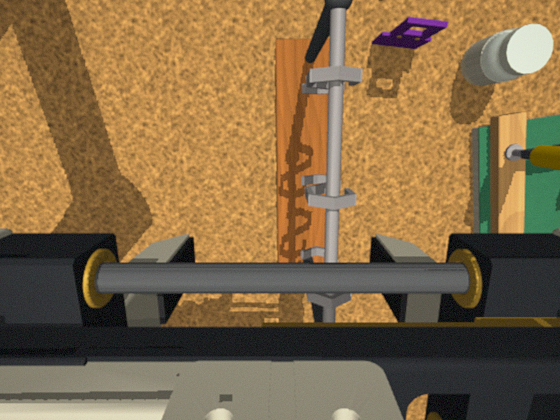

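```bash
python3 - <<'E'
from h import *
c=snap('wrist');P=cloud(c); Q=P[np.isfinite(P).all(2)]
for y in (-.412,-.3185,-.2185):
    q=Q[(Q[:,2]>.235)&(Q[:,2]<.27)&(abs(Q[:,0]-.511)<.035)&(abs(Q[:,1]-y)<.012)]
    q1=q[(q[:,2]>.258)]; q2=q[abs(q[:,0]-.511)>.01]
    print(y,q1.mean(0),np.percentile(q[:,0],[1,99]),np.polyfit(q2[:,0],q2[:,1],1)[0],np.polyfit(q1[:,0],q1[:,1],1)[0])
go([.511,-.2185,.27],0);go([.511,-.2185,.194],0)
E
```

```text
-0.412 [ 0.5113162  -0.40968786  0.2608635 ] [0.49144068 0.53223073] 0.009099283402263614 0.03270273469937545
-0.3185 [ 0.51130026 -0.31819994  0.26099256] [0.49128483 0.53190525] 0.014737647206656334 0.016196981516238277
-0.2185 [ 0.51109566 -0.21713327  0.26119623] [0.49120042 0.53176456] 0.0015996234689992467 0.006800964763419085
shift [0.0978 0.0401 0.0723] turn -0.003
shift [0.0974 0.0393 0.1483] turn -0.003
```

move_arm --plan '[0.05, 0.02, 0, 0, 0.09, 0.099, 0.04, 0.02, 0, 0.09, 0.099, 0.04, 0.07, 0, 0.09, 0.099, 0.04, 0.07, 0, 0.09]'

```text
t: 15.62
tool_pos: [0.5093, -0.2145, 0.2696]
ee_rot: [-2.219, -2.219, -0.016]
ft_force: [-0.6, -0.2, 1.4]
gripper_width: 0.979
```

```bash
python3 - <<'E'
from h import *
st();go([.5115,-.2175,.194],0)
E
```

```text
t 15.62 tcp [ 0.5093 -0.2145  0.2696] R [[0.0, 1.0, 0.005], [1.0, -0.0, 0.01], [0.01, 0.005, -1.0]] F [-0.6 -0.2  1.4] g 0.979 q [-0.54  0.35  1.31  0.01  1.48 -0.55]
shift [-0.0037  0.0019  0.0756] turn -0.0
```

move_arm --plan '[-0.003, 0.002, 0.04, 0, 0.09, -0.003, 0.002, 0.076, 0, 0.07, -0.003, 0.002, 0.076, 0, 0.05, -0.003, 0.002, 0.076, 0, 0.03, -0.003, 0.002, 0.076, 0, 0.03]' --newtons 30

```text
t: 16.25
tool_pos: [0.5127, -0.2175, 0.1961]
ee_rot: [2.222, 2.221, 0.018]
ft_force: [-0.7, -0.0, 0.9]
gripper_width: 0.592
```

move_arm --plan '[0, 0, 0, 0, 0.02, 0, 0, 0, 0, 0.02, 0, 0, 0, 0, 0.02, 0, 0, 0, 0, 0.02]' --newtons 30

```text
t: 16.75
tool_pos: [0.5135, -0.2179, 0.1974]
ee_rot: [2.219, 2.219, 0.019]
ft_force: [1.2, 0.8, 5.7]
gripper_width: 0.439
```

```bash
python3 - <<'E'
from h import *
st()
E
```

```text
t 16.75 tcp [ 0.5135 -0.2179  0.1974] R [[0.0, 1.0, 0.011], [1.0, -0.0, 0.006], [0.006, 0.011, -1.0]] F [1.2 0.8 5.7] g 0.439 q [-0.55  0.4   1.44  0.01  1.3  -0.55]
```

move_arm --plan '[0, 0, -0.015, 0, 0.02, 0, -0.001, -0.03, 0, 0.02, 0, -0.006, -0.042, 0, 0.02, 0, -0.006, -0.042, 0, 0.02, 0, -0.006, -0.042, 0, 0.02]'

```text
t: 17.38
tool_pos: [0.5068, -0.2181, 0.239]
ee_rot: [2.22, 2.219, 0.019]
ft_force: [-1.0, -1.1, -1.2]
gripper_width: 0.444
```

```bash
python3 - <<'E'
from h import *
st()
E
```

```text
t 17.38 tcp [ 0.5068 -0.2181  0.239 ] R [[0.0, 1.0, 0.01], [1.0, -0.0, 0.007], [0.007, 0.01, -1.0]] F [-1.  -1.1 -1.2] g 0.444 q [-0.55  0.36  1.38  0.01  1.39 -0.55]
```

move_arm --plan '[0, -0.03, 0, 0, 0.02, 0, -0.07, 0, 0, 0.02, 0.03, -0.075, -0.05, 0, 0.02, 0.08, -0.075, -0.09, 0, 0.02, 0.13, -0.06, -0.1, 0, 0.02]'

```text
t: 18.0
tool_pos: [0.446, -0.0881, 0.3416]
ee_rot: [2.22, 2.214, 0.021]
ft_force: [1.3, -0.8, -1.6]
gripper_width: 0.446
```

```bash
python3 - <<'E'
from h import *
st();go([.6,-.07,.33],np.radians(-5.4))
E
```

```text
t 18.0 tcp [ 0.446  -0.0881  0.3416] R [[0.002, 1.0, 0.014], [1.0, -0.003, 0.005], [0.005, 0.014, -1.0]] F [ 1.3 -0.8 -1.6] g 0.446 q [-0.37  0.12  1.42  0.01  1.58 -0.37]
shift [0.0184 0.1538 0.0138] turn 0.092
```

move_arm --plan '[0.018, 0.04, 0, 0.092, 0.02, 0.018, 0.09, 0, 0.092, 0.02, 0.018, 0.14, 0, 0.092, 0.02, 0.018, 0.154, 0, 0.092, 0.02, 0.018, 0.154, 0, 0.092, 0.02]'

```text
t: 18.62
tool_pos: [0.6004, -0.0704, 0.3419]
ee_rot: [2.321, 2.112, 0.019]
ft_force: [-0.6, 0.4, -0.3]
gripper_width: 0.447
```

```bash
python3 - <<'E'
from h import *
st();c=snap('wrist','w6.png');P=cloud(c);Q=P[np.isfinite(P).all(2)]
ex=np.array([np.cos(np.radians(5.4)),-np.sin(np.radians(5.4))]);ey=np.array([-ex[1],ex[0]])
for x in (.4925,.563,.632):
    q=Q[(abs(Q[:,0]-x)<.03)&(abs(Q[:,1]-.03)<.08)&(Q[:,2]>.112)&(Q[:,2]<.13)]
    b=Q[(abs(Q[:,0]-x)<.03)&(abs(Q[:,1]-.03)<.08)&(Q[:,2]>.045)&(Q[:,2]<.13)]
    if len(q)>5: print(x,len(q),q.mean(0).round(4),cv2.minAreaRect(q[:,:2].astype(np.float32)),q[:,2].max().round(4))
q=Q[(Q[:,0]>.45)&(Q[:,0]<.7)&(Q[:,1]>-.05)&(Q[:,1]<.12)&(Q[:,2]>.03)&(Q[:,2]<.042)];print(cv2.minAreaRect(q[:,:2].astype(np.float32)))
for k in (1,2,3): rec(c,f'scraper{k}_hole')
E
```

```text
t 18.62 tcp [ 0.6004 -0.0704  0.3419] R [[0.094, 0.996, 0.011], [0.996, -0.094, 0.006], [0.007, 0.011, -1.0]] F [-0.6  0.4 -0.3] g 0.447 q [-0.25  0.44  1.    0.01  1.7  -0.15]
0.4925 315 [0.4921 0.0374 0.1214] ((0.4911551773548126, 0.03727233409881592), (0.04489428922533989, 0.006737403571605682), 84.57490539550781) 0.1253
0.563 258 [0.5623 0.0407 0.1225] ((0.5617369413375854, 0.040011607110500336), (0.04537218064069748, 0.00625290721654892), 83.95942687988281) 0.1256
0.632 230 [0.6292 0.0151 0.1229] ((0.6293829083442688, 0.014046032913029194), (0.0452401228249073, 0.006043494679033756), 84.8464584350586) 0.1256
((0.5607330203056335, 0.031078346073627472), (0.1197177842259407, 0.1665816605091095), 84.10155487060547)
scraper1_hole 0.9 [0.4913 0.0349 0.0925] [187.  98.]
scraper2_hole 0.63 [ 0.6476 -0.1412  0.071 ] [318. 216.]
scraper2_hole 0.6 [0.5634 0.039  0.1063] [242.  88.]
scraper2_hole 0.24 [ 0.5971 -0.0679  0.3428] [278. 231.]
scraper3_hole 0.94 [0.6301 0.0145 0.1215] [299. 103.]
```

View pics/w6.png

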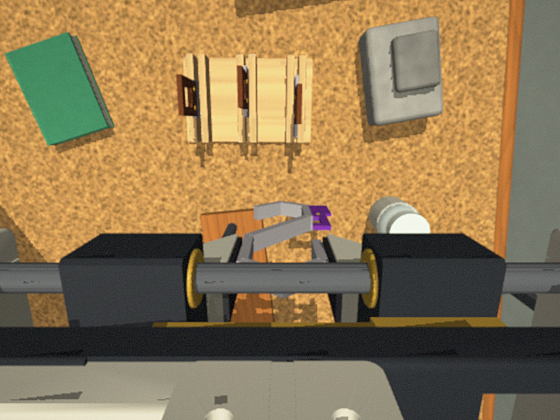

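```bash
cat >> h.py <<'E'
def hook(c):
    s=env.get_state();p=np.array(s['tool_pos']);M=R.from_rotvec(s['ee_rot']).as_matrix()
    P=cloud(c);Q=P[np.isfinite(P).all(2)];q=(Q-p)@M   # tool coords
    q=q[(abs(q[:,0])<.05)&(abs(q[:,1])<.03)&(q[:,2]>-.02)&(q[:,2]<.09)]
    for z in np.arange(-.02,.09,.01):
        k=q[(q[:,2]>=z)&(q[:,2]<z+.01)]
        if len(k)>3: print('tool z%.3f n%d x[%.4f %.4f] y[%.4f %.4f]'%(z,len(k),*np.percentile(k[:,0],[2,98]),*np.percentile(k[:,1],[2,98])))
E
python3 - <<'E'
from h import *
c=snap('wrist');hook(c)
print('scene');c=snap('scene');hook(c)
E
```

```text
tool z-0.020 n284 x[-0.0041 0.0060] y[-0.0215 -0.0103]
tool z-0.010 n325 x[-0.0040 0.0059] y[-0.0144 -0.0018]
tool z0.000 n271 x[-0.0043 0.0058] y[-0.0043 0.0076]
tool z0.010 n256 x[-0.0042 0.0057] y[0.0039 0.0166]
tool z0.020 n58 x[-0.0040 0.0057] y[0.0121 0.0180]
tool z0.030 n32 x[0.0025 0.0058] y[0.0128 0.0177]
tool z0.040 n235 x[-0.0043 0.0055] y[-0.0226 0.0165]
tool z0.050 n482 x[-0.0044 0.0055] y[-0.0143 0.0122]
tool z0.060 n15 x[0.0050 0.0055] y[-0.0072 0.0025]
scene
tool z-0.020 n34 x[-0.0040 0.0074] y[-0.0183 -0.0065]
tool z-0.010 n31 x[-0.0047 0.0074] y[-0.0106 0.0012]
tool z0.000 n35 x[-0.0050 0.0072] y[-0.0023 0.0121]
tool z0.010 n33 x[-0.0055 0.0081] y[0.0054 0.0198]
tool z0.020 n22 x[-0.0057 0.0070] y[0.0160 0.0213]
tool z0.030 n17 x[-0.0027 0.0066] y[0.0163 0.0209]
tool z0.040 n38 x[-0.0047 0.0072] y[-0.0183 0.0209]
tool z0.050 n56 x[-0.0061 0.0076] y[-0.0111 0.0201]
tool z0.060 n5 x[0.0041 0.0073] y[-0.0045 0.0022]
```

The wrist view shows the hook square in the jaws with its lower tip at the left (255,210), on the -x side. The scrapers are at (187,95), (242,88) and (298,100). Going to the +x scraper first.

```bash
python3 - <<'E'
from h import *
go([.670,.0097,.25],np.radians(-5.3))
E
```

```text
shift [0.0859 0.0613 0.0959] turn -0.002
```

move_arm --plan '[0.03, 0.03, 0.02, 0, 0.02, 0.07, 0.061, 0.05, 0, 0.02, 0.086, 0.061, 0.096, 0, 0.02, 0.086, 0.061, 0.096, 0, 0.02]'

```text
t: 19.42
tool_pos: [0.6674, 0.0111, 0.2461]
ee_rot: [-2.322, -2.116, -0.013]
ft_force: [-1.0, -0.5, 0.0]
gripper_width: 0.444
```

```bash
python3 - <<'E'
from h import *
st();go([.670,.0097,.1495],np.radians(-5.3))
c=snap('wrist');P=cloud(c);Q=P[np.isfinite(P).all(2)]
q=Q[(abs(Q[:,0]-.63)<.03)&(abs(Q[:,1]-.03)<.08)&(Q[:,2]>.06)&(Q[:,2]<.13)]
if len(q)>5: print(len(q),cv2.minAreaRect(q[:,:2].astype(np.float32)),q.min(0),q.max(0))
E
```

```text
t 19.43 tcp [0.6674 0.0111 0.2461] R [[0.093, 0.996, 0.006], [0.996, -0.093, 0.006], [0.006, 0.006, -1.0]] F [-1.  -0.5  0. ] g 0.444 q [-0.1   0.59  0.99  0.01  1.55 -0.01]
shift [-0.0017  0.0022  0.0966] turn -0.0
648 ((0.6299490332603455, 0.013696681708097458), (0.0800139456987381, 0.007121616043150425), 84.03429412841797) [ 0.62391335 -0.02593956  0.06000154] [0.63549236 0.05367976 0.12499846]
```

move_arm --plan '[-0.002, 0.002, 0.04, 0, 0.02, -0.002, 0.002, 0.08, 0, 0.02, -0.002, 0.002, 0.097, 0, 0.02, -0.002, 0.002, 0.097, 0, 0.02, -0.002, 0.002, 0.097, 0, 0.02]'

```text
t: 20.1
tool_pos: [0.6731, 0.0076, 0.1555]
ee_rot: [2.318, 2.109, 0.024]
ft_force: [0.0, -0.8, -0.3]
gripper_width: 0.442
```

```bash
python3 - <<'E'
from h import *
st();go([.6322,.0131,.1495],np.radians(-5.3))
E
```

```text
t 20.1 tcp [0.6731 0.0076 0.1555] R [[0.094, 0.995, 0.016], [0.996, -0.094, 0.004], [0.006, 0.016, -1.0]] F [ 0.  -0.8 -0.3] g 0.442 q [-0.11  0.64  1.15  0.01  1.34 -0.01]
shift [ 0.0016 -0.0413  0.0053] turn -0.002
```

move_arm --plan '[0.002, 0, 0.006, 0, 0.02, 0.002, 0, 0.006, 0, 0.02, 0.002, -0.01, 0.006, 0, 0.02, 0.002, -0.02, 0.006, 0, 0.02, 0.002, -0.02, 0.006, 0, 0.02]'

```text
t: 20.72
tool_pos: [0.6526, 0.0117, 0.1495]
ee_rot: [2.318, 2.109, 0.023]
ft_force: [0.0, -0.5, -0.7]
gripper_width: 0.442
```

```bash
python3 - <<'E'
from h import *
st();go([.6315,.0131,.1495],np.radians(-5.3))
E
```

```text
t 20.73 tcp [0.6526 0.0117 0.1495] R [[0.094, 0.995, 0.016], [0.996, -0.094, 0.004], [0.006, 0.016, -1.0]] F [ 0.  -0.5 -0.7] g 0.442 q [-0.1   0.6   1.23  0.01  1.29 -0.01]
shift [-0.0006 -0.0212 -0.0003] turn -0.002
```

move_arm --plan '[0, -0.006, 0, 0, 0.02, 0, -0.012, 0, 0, 0.02, 0, -0.017, 0, 0, 0.02, 0, -0.021, 0, 0, 0.02, 0, -0.021, 0, 0, 0.02]'

```text
t: 21.35
tool_pos: [0.6315, 0.0137, 0.1493]
ee_rot: [2.318, 2.109, 0.023]
ft_force: [0.2, 0.9, -0.5]
gripper_width: 0.442
```

```bash
python3 - <<'E'
from h import *
st();c=snap('scene');d=snap('side');e=snap('wrist')
f=lambda c,a:cv2.resize(cv2.cvtColor(c['img'],4)[a[0]:a[1],a[2]:a[3]],(400,300),interpolation=2)
o=np.hstack([f(c,(190,280,230,350)),f(d,(180,270,220,340))]);cv2.imwrite('pics/m7.png',o)
P=cloud(e);Q=P[np.isfinite(P).all(2)]
q=Q[(abs(Q[:,0]-.63)<.03)&(abs(Q[:,1]-.03)<.08)&(Q[:,2]>.06)&(Q[:,2]<.13)]
print(len(q),cv2.minAreaRect(q[:,:2].astype(np.float32)))
E
```

```text
t 21.35 tcp [0.6315 0.0137 0.1493] R [[0.094, 0.995, 0.016], [0.996, -0.094, 0.004], [0.006, 0.016, -1.0]] F [ 0.2  0.9 -0.5] g 0.442 q [-0.1   0.57  1.3   0.01  1.26 -0.01]
1301 ((0.6303379535675049, 0.021853052079677582), (0.044645003974437714, 0.05038461834192276), 35.610504150390625)
```

View pics/m7.png

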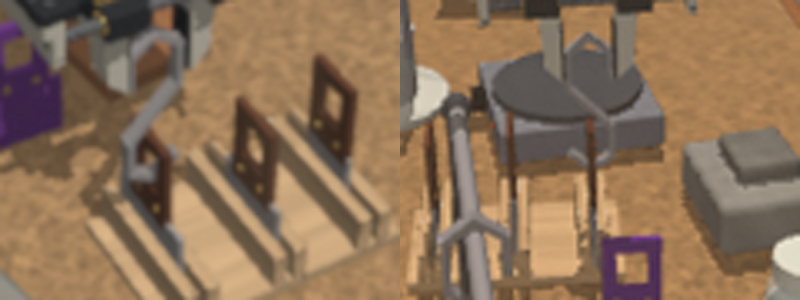

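Hook tip is through the hole (tip seen left of the handle at (165,155) in the scene crop). Lifting.

move_arm --plan '[0, 0, -0.012, 0, 0.02, 0, 0, -0.022, 0, 0.02, 0, 0, -0.032, 0, 0.02, 0, 0, -0.045, 0, 0.02, 0, 0, -0.06, 0, 0.02]'

```text
t: 22.12
tool_pos: [0.6308, 0.0134, 0.2101]
ee_rot: [2.318, 2.109, 0.023]
ft_force: [0.0, 0.2, -2.0]
gripper_width: 0.447
```

move_arm --plan '[0, 0, -0.02, 0, 0.02, 0, 0, -0.04, 0, 0.02, 0, 0, -0.065, 0, 0.02, 0, 0, -0.09, 0, 0.02, 0, 0, -0.105, 0, 0.02]'

```text
t: 22.75
tool_pos: [0.6293, 0.0129, 0.3176]
ee_rot: [2.316, 2.108, 0.026]
ft_force: [-0.8, 0.0, -2.2]
gripper_width: 0.444
```

```bash
python3 - <<'E'
from h import *
st();c=snap('scene');P=cloud(c);Q=P[np.isfinite(P).all(2)]
q=Q[(abs(Q[:,0]-.637)<.03)&(abs(Q[:,1]-.015)<.06)&(Q[:,2]>.05)&(Q[:,2]<.24)]
print(len(q),q.min(0),q.max(0));go([.425,-.05,.31],0)
E
```

```text
t 22.75 tcp [0.6293 0.0129 0.3176] R [[0.094, 0.995, 0.019], [0.996, -0.094, 0.004], [0.006, 0.018, -1.0]] F [-0.8  0.  -2.2] g 0.444 q [-0.1   0.48  0.98  0.01  1.66 -0.01]
550 [ 0.62547049 -0.03242193  0.15658358] [0.63904653 0.05626171 0.23998564]
shift [-0.0819 -0.1981  0.0047] turn -0.094
```

move_arm --plan '[-0.005, -0.015, 0, -0.02, 0.02, -0.015, -0.045, 0, -0.04, 0.02, -0.03, -0.085, 0, -0.06, 0.02, -0.048, -0.125, 0, -0.094, 0.02, -0.065, -0.16, 0, -0.094, 0.02]'

```text
t: 23.42
tool_pos: [0.4627, -0.037, 0.3158]
ee_rot: [2.212, 2.212, 0.028]
ft_force: [0.4, -0.2, -1.3]
gripper_width: 0.444
```

move_arm --plan '[-0.03, -0.03, 0, 0, 0.02, -0.065, -0.045, 0, 0, 0.02, -0.105, -0.05, 0, 0, 0.02, -0.14, -0.05, 0, 0, 0.02, -0.165, -0.05, 0, 0, 0.02]'

```text
t: 24.05
tool_pos: [0.4124, -0.2034, 0.3144]
ee_rot: [2.213, 2.211, 0.028]
ft_force: [0.5, -0.2, -0.8]
gripper_width: 0.44
```

```bash
python3 - <<'E'
from h import *
st();go([.43,-.2175,.239],0);c=snap('wrist');hook(c)
E
```

```text
t 24.05 tcp [ 0.4124 -0.2034  0.3144] R [[0.001, 1.0, 0.022], [1.0, -0.001, 0.003], [0.003, 0.022, -1.0]] F [ 0.5 -0.2 -0.8] g 0.44 q [-0.64  0.14  1.48  0.02  1.51 -0.64]
shift [-0.0143  0.016   0.0758] turn -0.001
tool z-0.020 n290 x[-0.0016 0.0083] y[-0.0216 -0.0105]
tool z-0.010 n325 x[-0.0017 0.0083] y[-0.0134 -0.0013]
tool z0.000 n280 x[-0.0017 0.0083] y[-0.0046 0.0078]
tool z0.010 n246 x[-0.0016 0.0082] y[0.0049 0.0172]
tool z0.020 n48 x[0.0005 0.0083] y[0.0118 0.0180]
tool z0.030 n34 x[0.0050 0.0083] y[0.0128 0.0176]
tool z0.040 n620 x[-0.0194 0.0248] y[-0.0220 0.0145]
tool z0.050 n360 x[-0.0019 0.0250] y[-0.0138 0.0124]
tool z0.060 n19 x[0.0076 0.0250] y[-0.0071 0.0016]
tool z0.070 n14 x[0.0244 0.0248] y[-0.0052 -0.0004]
tool z0.080 n13 x[0.0243 0.0245] y[-0.0051 -0.0003]
```

move_arm --plan '[-0.008, 0.008, 0.02, 0, 0.02, -0.016, 0.016, 0.045, 0, 0.02, -0.016, 0.016, 0.07, 0, 0.02, -0.016, 0.016, 0.077, 0, 0.02, -0.016, 0.016, 0.077, 0, 0.02]'

```text
t: 24.72
tool_pos: [0.4301, -0.2215, 0.2378]
ee_rot: [2.213, 2.209, 0.026]
ft_force: [0.7, -0.3, -1.8]
gripper_width: 0.446
```

```bash
python3 - <<'E'
from h import *
st();go([.508,-.22,.2395],0)
E
```

```text
t 24.73 tcp [ 0.4301 -0.2215  0.2378] R [[0.002, 1.0, 0.022], [1.0, -0.002, 0.002], [0.002, 0.022, -1.0]] F [ 0.7 -0.3 -1.8] g 0.446 q [-0.64  0.22  1.58  0.01  1.32 -0.65]
shift [0.0016 0.0779 0.    ] turn -0.002
```

move_arm --plan '[0.001, 0.02, 0, 0, 0.02, 0.001, 0.04, 0, 0, 0.02, 0.001, 0.06, 0, 0, 0.02, 0.001, 0.075, 0, 0, 0.02, 0.001, 0.078, 0, 0, 0.02]'

```text
t: 25.35
tool_pos: [0.509, -0.2206, 0.2405]
ee_rot: [2.211, 2.209, 0.026]
ft_force: [0.0, 0.2, -0.5]
gripper_width: 0.447
```

```bash
python3 - <<'E'
from h import *
st();go([.5125,-.22,.2],0)
E
```

```text
t 25.35 tcp [ 0.509  -0.2206  0.2405] R [[0.001, 1.0, 0.023], [1.0, -0.001, 0.0], [0.001, 0.023, -1.0]] F [ 0.   0.2 -0.5] g 0.447 q [-0.56  0.35  1.39  0.01  1.38 -0.56]
shift [0.0006 0.0026 0.0406] turn -0.001
```

move_arm --plan '[0, 0.003, 0.012, 0, 0.02, 0, 0.003, 0.025, 0, 0.02, 0, 0.003, 0.036, 0, 0.02, 0, 0.003, 0.041, 0, 0.02, 0, 0.003, 0.041, 0, 0.02]'

```text
t: 25.98
tool_pos: [0.5128, -0.2207, 0.1994]
ee_rot: [2.211, 2.209, 0.026]
ft_force: [-0.8, 0.2, -1.5]
gripper_width: 0.444
```

```bash
python3 - <<'E'
from h import *
st();go([.5125,-.22,.2],0)
E
```

```text
t 25.98 tcp [ 0.5128 -0.2207  0.1994] R [[0.001, 1.0, 0.023], [1.0, -0.001, 0.001], [0.001, 0.023, -1.0]] F [-0.8  0.2 -1.5] g 0.444 q [-0.55  0.39  1.45  0.01  1.28 -0.55]
shift [ 0.0007 -0.0003 -0.0006] turn -0.001
```

move_arm --plan '[0, -0.001, 0.001, 0, 0.02, 0, -0.001, 0.002, 0, 0.02, 0, -0.001, 0.002, 0, 0.02, 0, -0.001, 0.002, 0, 0.05, 0, -0.001, 0.002, 0, 0.06]'

```text
t: 26.6
tool_pos: [0.5114, -0.2206, 0.197]
ee_rot: [2.212, 2.21, 0.025]
ft_force: [-0.6, -0.8, -0.3]
gripper_width: 0.603
```

move_arm --plan '[0, 0, 0, 0, 0.08, 0, 0, 0, 0, 0.09, 0, 0, 0, 0, 0.09, 0, 0, -0.03, 0, 0.09, 0, 0, -0.085, 0, 0.09]'

```text
t: 27.22
tool_pos: [0.5086, -0.2201, 0.2809]
ee_rot: [2.216, 2.213, 0.023]
ft_force: [0.7, -0.1, 1.9]
gripper_width: 0.98
```

```bash
python3 - <<'E'
from h import *
st();c=snap('side');d=snap('scene')
f=lambda c,a:cv2.resize(cv2.cvtColor(c['img'],4)[a[0]:a[1],a[2]:a[3]],(400,400),interpolation=2)
cv2.imwrite('pics/m8.png',np.hstack([f(d,(80,220,180,320)),f(c,(180,320,170,310))]))
go([.5125,-.318,.28],0)
E
```

```text
t 27.23 tcp [ 0.5086 -0.2201  0.2809] R [[0.001, 1.0, 0.017], [1.0, -0.001, 0.004], [0.004, 0.017, -1.0]] F [ 0.7 -0.1  1.9] g 0.98 q [-0.55  0.34  1.3   0.01  1.49 -0.55]
shift [-0.096   0.0006  0.0086] turn -0.001
```

View pics/m8.png

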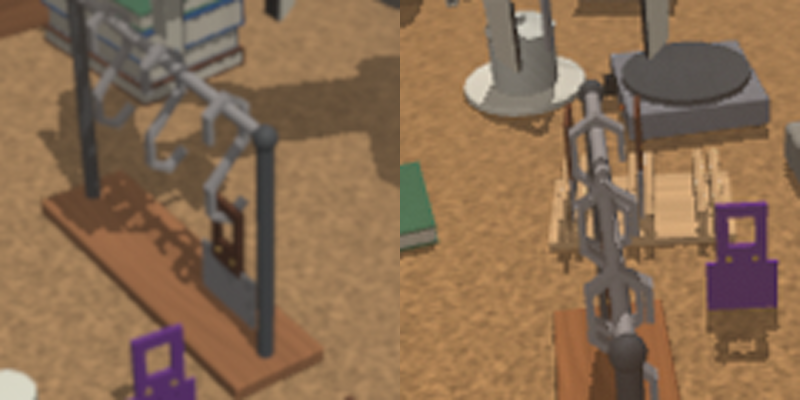

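First scraper hangs on the rail (scene crop (230,240)). Next: the middle hook.

move_arm --plan '[-0.04, 0.003, 0, 0, 0.09, -0.098, 0.003, 0, 0, 0.09, -0.098, 0.003, 0, 0, 0.09, -0.098, 0.003, 0, 0, 0.09]'

```text
t: 27.82
tool_pos: [0.5144, -0.3196, 0.288]
ee_rot: [2.206, 2.203, 0.03]
ft_force: [-0.3, 0.6, -0.3]
gripper_width: 0.984
```

```bash
python3 - <<'E'
from h import *
st();go([.512,-.318,.1955],0)
E
```

```text
t 27.82 tcp [ 0.5144 -0.3196  0.288 ] R [[0.002, 1.0, 0.031], [1.0, -0.002, -0.004], [-0.004, 0.031, -1.0]] F [-0.3  0.6 -0.3] g 0.984 q [-0.69  0.43  1.14  0.02  1.54 -0.69]
shift [ 0.002  -0.0052  0.0924] turn -0.002
```

move_arm --plan '[0.002, -0.005, 0.04, 0, 0.09, 0.002, -0.005, 0.085, 0, 0.08, 0.002, -0.005, 0.092, 0, 0.06, 0.002, -0.005, 0.092, 0, 0.05, 0.002, -0.005, 0.092, 0, 0.05]'

```text
t: 28.45
tool_pos: [0.5132, -0.3183, 0.1981]
ee_rot: [2.203, 2.2, 0.03]
ft_force: [0.1, -0.1, -0.7]
gripper_width: 0.596
```

```bash
python3 - <<'E'
from h import *
st();go([.512,-.318,.1965],0)
E
```

```text
t 28.45 tcp [ 0.5132 -0.3183  0.1981] R [[0.001, 0.999, 0.033], [1.0, -0.001, -0.006], [-0.006, 0.033, -0.999]] F [ 0.1 -0.1 -0.7] g 0.596 q [-0.69  0.47  1.33  0.02  1.32 -0.69]
shift [ 0.0004 -0.0013  0.0016] turn -0.001
```

move_arm --plan '[0, -0.001, 0.001, 0, 0.02, 0, -0.001, 0.001, 0, 0.02, 0, -0.001, 0.001, 0, 0.02, 0, -0.001, 0.001, 0, 0.02, 0, -0.001, 0.001, 0, 0.02]'

```text
t: 29.08
tool_pos: [0.5132, -0.3188, 0.1986]
ee_rot: [2.2, 2.198, 0.031]
ft_force: [3.0, 0.6, 5.9]
gripper_width: 0.447
```

move_arm --plan '[0, 0, -0.015, 0, 0.02, 0, -0.001, -0.03, 0, 0.02, 0, -0.006, -0.042, 0, 0.02, 0, -0.006, -0.042, 0, 0.02, 0, -0.006, -0.042, 0, 0.02]'

```text
t: 29.7
tool_pos: [0.5053, -0.3184, 0.24]
ee_rot: [2.201, 2.198, 0.031]
ft_force: [0.1, -0.1, -0.3]
gripper_width: 0.451
```

```bash
python3 - <<'E'
from h import *
st()
E
```

```text
t 29.7 tcp [ 0.5053 -0.3184  0.24  ] R [[0.001, 0.999, 0.036], [1.0, -0.001, -0.007], [-0.007, 0.036, -0.999]] F [ 0.1 -0.1 -0.3] g 0.451 q [-0.7   0.43  1.28  0.02  1.4  -0.7 ]
```

move_arm --plan '[0, -0.03, -0.001, 0, 0.02, 0, -0.07, -0.003, 0, 0.02, 0.03, -0.075, -0.05, 0, 0.02, 0.08, -0.075, -0.09, 0, 0.02, 0.13, -0.07, -0.1, 0, 0.02]'

```text
t: 30.32
tool_pos: [0.4322, -0.1869, 0.3385]
ee_rot: [2.2, 2.194, 0.033]
ft_force: [0.5, 0.1, -0.6]
gripper_width: 0.45
```

```bash
python3 - <<'E'
from h import *
st();go([.59,-.07,.33],np.radians(-5.4))
E
```

```text
t 30.32 tcp [ 0.4322 -0.1869  0.3385] R [[0.003, 0.999, 0.039], [1.0, -0.003, -0.009], [-0.009, 0.039, -0.999]] F [ 0.5  0.1 -0.6] g 0.45 q [-0.58  0.14  1.41  0.01  1.55 -0.58]
shift [0.1175 0.1571 0.0136] turn 0.092
```

move_arm --plan '[0.05, 0, 0, 0.03, 0.02, 0.1, 0.02, 0, 0.06, 0.02, 0.118, 0.07, 0, 0.092, 0.02, 0.118, 0.12, 0, 0.092, 0.02, 0.118, 0.155, 0, 0.092, 0.02]'

```text
t: 30.95
tool_pos: [0.589, -0.0686, 0.3423]
ee_rot: [2.299, 2.094, 0.034]
ft_force: [-0.2, -0.7, -0.6]
gripper_width: 0.449
```

move_arm --plan '[0, 0, 0, 0, 0.02, 0, 0, 0, 0, 0.02]'

```text
t: 31.2
tool_pos: [0.5883, -0.0685, 0.3414]
ee_rot: [2.301, 2.095, 0.032]
ft_force: [0.3, -0.5, -1.5]
gripper_width: 0.448
```

```bash
cat >> h.py <<'E'
def scr(c,x):
    P=cloud(c);Q=P[np.isfinite(P).all(2)]
    for z0,z1 in [(.112,.13),(.06,.13)]:
        q=Q[(abs(Q[:,0]-x)<.03)&(abs(Q[:,1]-.03)<.08)&(Q[:,2]>z0)&(Q[:,2]<z1)]
        if len(q)>5: print('scr',x,len(q),q.mean(0).round(4),cv2.minAreaRect(q[:,:2].astype(np.float32)))
E
python3 - <<'E'
from h import *
st();c=snap('wrist');hook(c);scr(c,.562);scr(c,.492)
E
```

```text
t 31.2 tcp [ 0.5883 -0.0685  0.3414] R [[0.094, 0.995, 0.035], [0.996, -0.093, -0.008], [-0.005, 0.036, -0.999]] F [ 0.3 -0.5 -1.5] g 0.448 q [-0.25  0.39  1.07  0.    1.65 -0.15]
tool z-0.020 n266 x[-0.0049 0.0054] y[-0.0226 -0.0124]
tool z-0.010 n302 x[-0.0047 0.0054] y[-0.0158 -0.0040]
tool z0.000 n261 x[-0.0045 0.0054] y[-0.0069 0.0040]
tool z0.010 n227 x[-0.0046 0.0055] y[0.0015 0.0121]
tool z0.020 n99 x[-0.0043 0.0056] y[0.0081 0.0151]
tool z0.030 n35 x[0.0026 0.0058] y[0.0088 0.0138]
tool z0.040 n222 x[-0.0040 0.0058] y[-0.0269 0.0124]
tool z0.050 n502 x[-0.0042 0.0058] y[-0.0183 0.0080]
tool z0.060 n20 x[0.0055 0.0057] y[-0.0131 -0.0005]
scr 0.562 241 [0.5621 0.0407 0.123 ] ((0.5617910623550415, 0.0396004319190979), (0.045427318662405014, 0.005992250517010689), 83.3016586303711)
scr 0.562 366 [0.5626 0.0392 0.1081] ((0.5621088147163391, 0.040553707629442215), (0.06442710757255554, 0.006384882610291243), 83.25422668457031)
scr 0.492 316 [0.492  0.0376 0.1214] ((0.4913078248500824, 0.037084683775901794), (0.045966822654008865, 0.006598979700356722), 84.3530502319336)
scr 0.492 643 [0.4926 0.0373 0.1016] ((0.49154940247535706, 0.03623514994978905), (0.04793029651045799, 0.007261926773935556), 84.22140502929688)
```

```bash
python3 - <<'E'
from h import *
go([.605,.0353,.24],np.radians(-5.3))
E
```

```text
shift [0.1056 0.0033 0.1018] turn -0.001
```

move_arm --plan '[0.04, 0.003, 0.03, 0, 0.02, 0.08, 0.003, 0.05, 0, 0.02, 0.106, 0.003, 0.08, 0, 0.02, 0.106, 0.003, 0.102, 0, 0.02, 0.106, 0.003, 0.102, 0, 0.02]'

```text
t: 31.88
tool_pos: [0.6031, 0.0358, 0.2389]
ee_rot: [2.302, 2.096, 0.029]
ft_force: [-0.4, -0.4, -0.2]
gripper_width: 0.447
```

```bash
python3 - <<'E'
from h import *
st();go([.605,.0353,.1495],np.radians(-5.3))
E
```

```text
t 31.88 tcp [0.6031 0.0358 0.2389] R [[0.094, 0.995, 0.033], [0.996, -0.093, -0.009], [-0.005, 0.034, -0.999]] F [-0.4 -0.4 -0.2] g 0.447 q [-0.06  0.44  1.26 -0.01  1.41  0.03]
shift [ 0.0001 -0.0011  0.0894] turn -0.001
```

move_arm --plan '[0, -0.001, 0.04, 0, 0.02, 0, -0.001, 0.08, 0, 0.02, 0, -0.001, 0.091, 0, 0.02, 0, -0.001, 0.091, 0, 0.02, 0, -0.001, 0.091, 0, 0.02]'

```text
t: 32.5
tool_pos: [0.6063, 0.0349, 0.1503]
ee_rot: [2.3, 2.093, 0.033]
ft_force: [0.2, -0.2, -0.1]
gripper_width: 0.447
```

```bash
python3 - <<'E'
from h import *
st();go([.585,.0375,.1495],np.radians(-5.3))
c=snap('wrist');hook(c);scr(c,.562)
E
```

```text
t 32.5 tcp [0.6063 0.0349 0.1503] R [[0.094, 0.995, 0.037], [0.996, -0.094, -0.009], [-0.005, 0.038, -0.999]] F [ 0.2 -0.2 -0.1] g 0.447 q [-0.06  0.51  1.4  -0.01  1.2   0.03]
shift [ 0.0006 -0.0215 -0.0001] turn -0.001
tool z-0.020 n274 x[-0.0048 0.0052] y[-0.0226 -0.0119]
tool z-0.010 n306 x[-0.0049 0.0051] y[-0.0154 -0.0035]
tool z0.000 n253 x[-0.0047 0.0052] y[-0.0071 0.0046]
tool z0.010 n227 x[-0.0048 0.0053] y[0.0015 0.0128]
tool z0.020 n83 x[-0.0047 0.0053] y[0.0082 0.0150]
tool z0.030 n36 x[0.0022 0.0055] y[0.0088 0.0139]
tool z0.040 n250 x[-0.0043 0.0056] y[-0.0269 0.0121]
tool z0.050 n486 x[-0.0043 0.0056] y[-0.0184 0.0080]
tool z0.060 n8 x[0.0052 0.0057] y[-0.0103 -0.0051]
scr 0.562 619 [0.5629 0.0457 0.122 ] ((0.5621829628944397, 0.043759383261203766), (0.03835175931453705, 0.006323766428977251), 84.0289535522461)
scr 0.562 1478 [0.5671 0.0439 0.1019] ((0.5754959583282471, 0.03905096650123596), (0.06421127915382385, 0.033701784908771515), 84.64105224609375)
```

move_arm --plan '[0.001, -0.01, 0, 0, 0.02, 0.001, -0.02, 0, 0, 0.02, 0.001, -0.03, -0.001, 0, 0.02, 0.001, -0.0385, -0.001, 0, 0.02, 0.001, -0.0385, -0.001, 0, 0.02]'

```text
t: 33.17
tool_pos: [0.5674, 0.0397, 0.1498]
ee_rot: [2.3, 2.094, 0.033]
ft_force: [-0.2, 0.7, -1.3]
gripper_width: 0.454
```

```bash
python3 - <<'E'
from h import *
st();c=snap('wrist');P=cloud(c);Q=P[np.isfinite(P).all(2)]
q=Q[(abs(Q[:,0]-.562)<.02)&(abs(Q[:,1]-.06)<.015)&(Q[:,2]>.1)&(Q[:,2]<.13)];print(len(q),q.mean(0))
c=snap('scene');cv2.imwrite('pics/m9.png',cv2.resize(cv2.cvtColor(c['img'],4)[180:290,230:360],(520,440),interpolation=2))
E
```

```text
t 33.17 tcp [0.5674 0.0397 0.1498] R [[0.094, 0.995, 0.037], [0.996, -0.093, -0.009], [-0.005, 0.037, -0.999]] F [-0.2  0.7 -1.3] g 0.454 q [-0.06  0.44  1.51 -0.01  1.15  0.04]
332 [0.56109406 0.05430588 0.11883861]
```

View pics/m9.png

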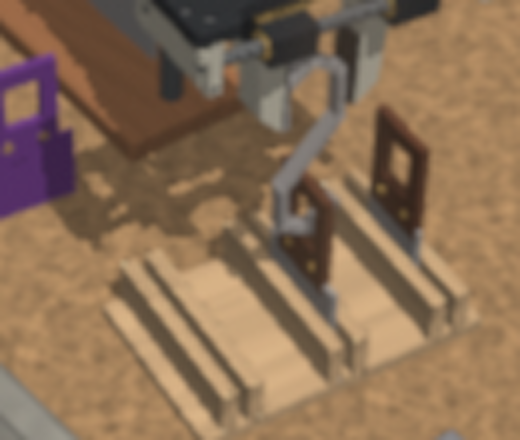

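move_arm --plan '[0, 0, -0.012, 0, 0.02, 0, 0, -0.022, 0, 0.02, 0, 0, -0.032, 0, 0.02, 0, 0, -0.045, 0, 0.02, 0, 0, -0.06, 0, 0.02]'

```text
t: 33.9
tool_pos: [0.5658, 0.0401, 0.2106]
ee_rot: [2.3, 2.093, 0.034]
ft_force: [-0.3, 0.1, -0.9]
gripper_width: 0.448
```

move_arm --plan '[0, 0, -0.02, 0, 0.02, 0, 0, -0.04, 0, 0.02, 0, 0, -0.065, 0, 0.02, 0, 0, -0.09, 0, 0.02, 0, 0, -0.105, 0, 0.02]'

```text
t: 34.52
tool_pos: [0.5621, 0.0411, 0.3176]
ee_rot: [2.298, 2.092, 0.036]
ft_force: [0.3, -0.1, -2.5]
gripper_width: 0.447
```

```bash
python3 - <<'E'
from h import *
s=st();c=snap('scene');P=cloud(c);Q=P[np.isfinite(P).all(2)]
q=Q[(abs(Q[:,0]-.567)<.03)&(abs(Q[:,1]-.04)<.06)&(Q[:,2]>.05)&(Q[:,2]<.24)]
print(len(q),q.min(0),q.max(0));go([.425,-.05,.315],0)
E
```

```text
t 34.52 tcp [0.5621 0.0411 0.3176] R [[0.094, 0.995, 0.039], [0.996, -0.093, -0.009], [-0.005, 0.04, -0.999]] F [ 0.3 -0.1 -2.5] g 0.447 q [-0.06  0.33  1.22 -0.01  1.55  0.03]
529 [0.55568971 0.00694768 0.15612302] [0.56839447 0.07602529 0.23978663]
shift [-0.1035 -0.1285 -0.0009] turn -0.094
```

move_arm --plan '[-0.01, -0.015, 0, -0.02, 0.02, -0.03, -0.045, 0, -0.04, 0.02, -0.05, -0.08, 0, -0.06, 0.02, -0.075, -0.115, 0, -0.094, 0.02, -0.105, -0.135, 0, -0.094, 0.02]'

```text
t: 35.2
tool_pos: [0.4166, -0.0509, 0.3136]
ee_rot: [2.195, 2.198, 0.035]
ft_force: [0.7, 0.2, -1.4]
gripper_width: 0.45
```

move_arm --plan '[-0.04, -0.005, 0, 0, 0.02, -0.085, -0.005, 0, 0, 0.02, -0.13, -0.005, 0, 0, 0.02, -0.175, -0.005, 0, 0, 0.02, -0.215, -0.005, 0, 0, 0.02]'

```text
t: 35.83
tool_pos: [0.4115, -0.2675, 0.3148]
ee_rot: [2.196, 2.198, 0.035]
ft_force: [0.2, -0.7, -1.4]
gripper_width: 0.452
```

```bash
python3 - <<'E'
from h import *
st();go([.425,-.319,.2395],0);c=snap('wrist');hook(c)
E
```

```text
t 35.83 tcp [ 0.4115 -0.2675  0.3148] R [[-0.001, 0.999, 0.04], [1.0, 0.001, -0.008], [-0.008, 0.04, -0.999]] F [ 0.2 -0.7 -1.4] g 0.452 q [-0.75  0.19  1.42  0.02  1.5  -0.75]
shift [-0.0509  0.0104  0.0762] turn 0.001
tool z-0.020 n292 x[-0.0006 0.0093] y[-0.0224 -0.0114]
tool z-0.010 n297 x[-0.0006 0.0094] y[-0.0145 -0.0029]
tool z0.000 n253 x[-0.0005 0.0095] y[-0.0065 0.0046]
tool z0.010 n225 x[-0.0005 0.0096] y[0.0011 0.0132]
tool z0.020 n74 x[-0.0002 0.0097] y[0.0090 0.0151]
tool z0.030 n34 x[0.0061 0.0096] y[0.0089 0.0136]
tool z0.040 n611 x[-0.0025 0.0268] y[-0.0265 0.0106]
tool z0.050 n359 x[-0.0002 0.0270] y[-0.0176 0.0079]
tool z0.060 n17 x[0.0094 0.0269] y[-0.0116 -0.0045]
tool z0.070 n17 x[0.0209 0.0263] y[-0.0116 -0.0060]
tool z0.080 n17 x[0.0149 0.0261] y[-0.0120 -0.0061]
```

move_arm --plan '[-0.025, 0.005, 0.02, 0, 0.02, -0.055, 0.01, 0.045, 0, 0.02, -0.055, 0.01, 0.07, 0, 0.02, -0.055, 0.01, 0.077, 0, 0.02, -0.055, 0.01, 0.077, 0, 0.02]'

```text
t: 36.5
tool_pos: [0.4242, -0.3271, 0.2383]
ee_rot: [2.198, 2.196, 0.031]
ft_force: [0.9, 1.4, -0.9]
gripper_width: 0.451
```

```bash
python3 - <<'E'
from h import *
st();go([.508,-.3225,.2405],0)
E
```

```text
t 36.5 tcp [ 0.4242 -0.3271  0.2383] R [[0.001, 0.999, 0.039], [1.0, -0.001, -0.01], [-0.01, 0.039, -0.999]] F [ 0.9  1.4 -0.9] g 0.451 q [-0.81  0.31  1.46  0.02  1.34 -0.82]
shift [0.0047 0.0838 0.001 ] turn -0.001
```

move_arm --plan '[0.004, 0.02, 0, 0, 0.02, 0.004, 0.04, 0, 0, 0.02, 0.004, 0.06, 0, 0, 0.02, 0.004, 0.078, 0, 0, 0.02, 0.004, 0.083, 0, 0, 0.02]'

```text
t: 37.12
tool_pos: [0.5082, -0.3229, 0.2427]
ee_rot: [2.195, 2.196, 0.032]
ft_force: [-0.1, -0.2, -1.3]
gripper_width: 0.45
```

```bash
python3 - <<'E'
from h import *
st();go([.513,-.322,.199],0)
E
```

```text
t 37.12 tcp [ 0.5082 -0.3229  0.2427] R [[-0.0, 0.999, 0.041], [1.0, 0.001, -0.012], [-0.012, 0.041, -0.999]] F [-0.1 -0.2 -1.3] g 0.45 q [-0.7   0.43  1.26  0.02  1.41 -0.71]
shift [0.0014 0.003  0.0438] turn 0.001
```

move_arm --plan '[0, 0.003, 0.012, 0, 0.02, 0, 0.003, 0.025, 0, 0.02, 0, 0.003, 0.036, 0, 0.02, 0, 0.003, 0.042, 0, 0.02, 0, 0.003, 0.044, 0, 0.02]'

```text
t: 37.75
tool_pos: [0.5132, -0.3236, 0.199]
ee_rot: [2.195, 2.195, 0.032]
ft_force: [0.4, 0.1, 2.2]
gripper_width: 0.449
```

move_arm --plan '[0, 0, 0.001, 0, 0.02, 0, 0, 0.001, 0, 0.02, 0, 0, 0.001, 0, 0.05, 0, 0, 0.001, 0, 0.06, 0, 0, 0.001, 0, 0.08]'

```text
t: 38.38
tool_pos: [0.513, -0.3236, 0.1978]
ee_rot: [2.195, 2.195, 0.032]
ft_force: [0.1, 0.3, -0.2]
gripper_width: 0.712
```

```bash
python3 - <<'E'
from h import *
st()
E
```

```text
t 38.38 tcp [ 0.513  -0.3236  0.1978] R [[0.0, 0.999, 0.041], [1.0, 0.0, -0.012], [-0.012, 0.041, -0.999]] F [ 0.1  0.3 -0.2] g 0.712 q [-0.7   0.47  1.33  0.02  1.31 -0.7 ]
```

Released. Rising and moving to the third hook.

move_arm --plan '[0, 0, 0, 0, 0.09, 0, 0, 0, 0, 0.09, 0, 0.002, -0.04, 0, 0.09, 0, 0.004, -0.085, 0, 0.09, 0, 0.004, -0.09, 0, 0.09]'

```text
t: 39.0
tool_pos: [0.5145, -0.3234, 0.2918]
ee_rot: [2.19, 2.19, 0.033]
ft_force: [0.4, -0.5, -0.9]
gripper_width: 0.978
```

move_arm --plan '[-0.03, 0, 0, 0, 0.09, -0.087, 0, 0, 0, 0.09, -0.087, 0, 0, 0, 0.09, -0.087, 0, 0, 0, 0.09]'

```text
t: 39.5
tool_pos: [0.5142, -0.41, 0.2919]
ee_rot: [2.192, 2.191, 0.034]
ft_force: [-0.5, 0.2, 0.3]
gripper_width: 0.98
```

```bash
python3 - <<'E'
from h import *
st();go([.512,-.41,.1965],0)
c=snap('side');d=snap('scene')
for n,c in (('side',c),('scene',d)):
    P=cloud(c);Q=P[np.isfinite(P).all(2)]
    for y in (-.22,-.32,-.41):
        q=Q[(abs(Q[:,0]-.515)<.05)&(abs(Q[:,1]-y)<.045)&(Q[:,2]>.03)&(Q[:,2]<.12)]
        if len(q)>5: print(n,y,len(q),q.min(0).round(3),q.max(0).round(3))
E
```

```text
t 39.5 tcp [ 0.5142 -0.41    0.2919] R [[0.001, 0.999, 0.045], [1.0, 0.0, -0.014], [-0.014, 0.045, -0.999]] F [-0.5  0.2  0.3] g 0.98 q [-0.8   0.53  0.97  0.02  1.6  -0.8 ]
shift [ 0.0014 -0.0065  0.0952] turn 0.0
scene -0.22 411 [ 0.511 -0.264  0.036] [ 0.522 -0.176  0.12 ]
scene -0.32 306 [ 0.507 -0.359  0.037] [ 0.52  -0.285  0.12 ]
```

move_arm --plan '[0.001, -0.003, 0.04, 0, 0.09, 0.001, -0.006, 0.085, 0, 0.08, 0.001, -0.006, 0.095, 0, 0.06, 0.001, -0.006, 0.095, 0, 0.05, 0.001, -0.006, 0.095, 0, 0.05]'

```text
t: 40.22
tool_pos: [0.514, -0.4104, 0.2003]
ee_rot: [2.186, 2.189, 0.033]
ft_force: [0.1, 0.5, -0.9]
gripper_width: 0.593
```

```bash
python3 - <<'E'
from h import *
st();go([.512,-.41,.1975],0)
E
```

```text
t 40.23 tcp [ 0.514  -0.4104  0.2003] R [[-0.001, 0.999, 0.049], [1.0, 0.002, -0.018], [-0.019, 0.049, -0.999]] F [ 0.1  0.5 -0.9] g 0.593 q [-0.8   0.56  1.17  0.02  1.37 -0.81]
shift [ 0.0004 -0.0021  0.0027] turn 0.002
```

move_arm --plan '[0, -0.002, 0.003, 0, 0.03, 0, -0.002, 0.003, 0, 0.02, 0, -0.002, 0.003, 0, 0.02, 0, -0.002, 0.003, 0, 0.02, 0, -0.002, 0.003, 0, 0.02]'

```text
t: 40.85
tool_pos: [0.5132, -0.4109, 0.1988]
ee_rot: [2.183, 2.187, 0.034]
ft_force: [3.6, 0.0, 6.3]
gripper_width: 0.463
```

move_arm --plan '[0, 0, -0.015, 0, 0.02, 0, 0, -0.03, 0, 0.02, 0, -0.004, -0.042, 0, 0.02, 0, -0.004, -0.042, 0, 0.02, 0, -0.004, -0.042, 0, 0.02]'

```text
t: 41.48
tool_pos: [0.5067, -0.4099, 0.2401]
ee_rot: [2.184, 2.187, 0.034]
ft_force: [0.7, 0.2, -1.0]
gripper_width: 0.457
```

```bash
python3 - <<'E'
from h import *
st();go([.44,-.41,.241],0)
E
```

```text
t 41.48 tcp [ 0.5067 -0.4099  0.2401] R [[-0.001, 0.999, 0.051], [1.0, 0.002, -0.02], [-0.02, 0.051, -0.998]] F [ 0.7  0.2 -1. ] g 0.457 q [-0.81  0.53  1.12  0.02  1.45 -0.81]
shift [-0.     -0.0666 -0.0043] turn 0.002
```

move_arm --plan '[0, -0.03, -0.002, 0, 0.02, 0, -0.067, -0.004, 0, 0.02, 0.03, -0.075, -0.05, 0, 0.02, 0.08, -0.08, -0.09, 0, 0.02, 0.14, -0.08, -0.1, 0, 0.02]'

```text
t: 42.1
tool_pos: [0.4215, -0.2678, 0.3349]
ee_rot: [2.184, 2.182, 0.035]
ft_force: [0.8, 0.2, -0.8]
gripper_width: 0.459
```

move_arm --plan '[0.06, 0, 0, 0, 0.02, 0.12, 0, 0, 0, 0.02, 0.18, 0.03, 0, 0.05, 0.02, 0.21, 0.07, 0, 0.094, 0.02, 0.21, 0.1, 0, 0.094, 0.02]'

```text
t: 42.72
tool_pos: [0.5226, -0.0549, 0.3352]
ee_rot: [2.282, 2.083, 0.039]
ft_force: [0.1, -0.8, -0.8]
gripper_width: 0.463
```

```bash
python3 - <<'E'
from h import *
st();c=snap('wrist');hook(c);scr(c,.492);go([.54,.032,.24],np.radians(-5.4))
E
```

```text
t 42.73 tcp [ 0.5226 -0.0549  0.3352] R [[0.091, 0.994, 0.054], [0.996, -0.09, -0.021], [-0.016, 0.055, -0.998]] F [ 0.1 -0.8 -0.8] g 0.463 q [-0.25  0.24  1.3  -0.01  1.55 -0.15]
tool z-0.020 n299 x[-0.0038 0.0061] y[-0.0252 -0.0152]
tool z-0.010 n271 x[-0.0036 0.0064] y[-0.0181 -0.0077]
tool z0.000 n234 x[-0.0034 0.0065] y[-0.0111 -0.0007]
tool z0.010 n203 x[-0.0034 0.0068] y[-0.0032 0.0067]
tool z0.020 n81 x[-0.0032 0.0070] y[0.0029 0.0089]
tool z0.030 n40 x[0.0030 0.0073] y[0.0018 0.0073]
tool z0.040 n239 x[-0.0024 0.0074] y[-0.0297 0.0048]
tool z0.050 n420 x[-0.0025 0.0076] y[-0.0239 -0.0008]
tool z0.060 n5 x[0.0073 0.0077] y[-0.0178 -0.0148]
scr 0.492 254 [0.4914 0.0372 0.1226] ((0.49113476276397705, 0.037221189588308334), (0.04588378965854645, 0.006033844780176878), 84.37271118164062)
scr 0.492 355 [0.4921 0.0376 0.111 ] ((0.4914427101612091, 0.036316126585006714), (0.04766466096043587, 0.006987580098211765), 83.89090728759766)
shift [0.0908 0.0014 0.0931] turn 0.003
```

move_arm --plan '[0.04, 0.001, 0.02, 0.002, 0.02, 0.07, 0.002, 0.05, 0.002, 0.02, 0.09, 0.002, 0.08, 0.002, 0.02, 0.09, 0.002, 0.093, 0.002, 0.02, 0.09, 0.002, 0.093, 0.002, 0.02]'

```text
t: 43.4
tool_pos: [0.5401, 0.0305, 0.2394]
ee_rot: [2.285, 2.08, 0.037]
ft_force: [-0.7, -0.4, -0.7]
gripper_width: 0.456
```

```bash
python3 - <<'E'
from h import *
s=st();c=snap('wrist');hook(c);scr(c,.492);go([.540,.0305,.151],np.radians(-5.4))
P=cloud(c);Q=P[np.isfinite(P).all(2)]-s['tool_pos'];q=Q[(abs(Q[:,0])<.04)&(abs(Q[:,1])<.03)&(Q[:,2]<-.036)&(Q[:,2]>-.075)]
print('rel world',np.percentile(q,[1,99],axis=0).round(4))
E
```

```text
t 43.4 tcp [0.5401 0.0305 0.2394] R [[0.094, 0.994, 0.052], [0.995, -0.093, -0.022], [-0.017, 0.054, -0.998]] F [-0.7 -0.4 -0.7] g 0.456 q [-0.07  0.31  1.46 -0.02  1.32  0.02]
tool z-0.020 n257 x[-0.0044 0.0053] y[-0.0239 -0.0144]
tool z-0.010 n278 x[-0.0044 0.0055] y[-0.0176 -0.0072]
tool z0.000 n235 x[-0.0043 0.0057] y[-0.0099 -0.0000]
tool z0.010 n209 x[-0.0043 0.0058] y[-0.0025 0.0073]
tool z0.020 n117 x[-0.0041 0.0059] y[0.0040 0.0109]
tool z0.030 n45 x[0.0023 0.0064] y[0.0037 0.0097]
tool z0.040 n194 x[-0.0035 0.0065] y[-0.0296 0.0068]
tool z0.050 n499 x[-0.0033 0.0067] y[-0.0235 0.0026]
tool z0.060 n18 x[0.0002 0.0068] y[-0.0186 -0.0068]
scr 0.492 390 [0.4917 0.0381 0.1221] ((0.49120500683784485, 0.037452422082424164), (0.045681536197662354, 0.006188418250530958), 84.13127899169922)
scr 0.492 660 [0.4924 0.0389 0.1058] ((0.49161049723625183, 0.038102053105831146), (0.04816785082221031, 0.006920399144291878), 84.20576477050781)
shift [ 0.0016 -0.0057  0.0893] turn 0.0
rel world [[-0.0291 -0.0042 -0.0604]
 [ 0.0105  0.0079 -0.0374]]
```

move_arm --plan '[0.002, -0.003, 0.04, 0, 0.02, 0.002, -0.005, 0.08, 0, 0.02, 0.002, -0.006, 0.09, 0, 0.02, 0.002, -0.006, 0.09, 0, 0.02, 0.002, -0.006, 0.09, 0, 0.02]'

```text
t: 44.08
tool_pos: [0.5411, 0.0306, 0.1523]
ee_rot: [2.283, 2.076, 0.043]
ft_force: [-1.1, 0.4, -0.6]
gripper_width: 0.458
```

```bash
python3 - <<'E'
from h import *
s=st();go([.5005,.035,.150],np.radians(-5.4));c=snap('wrist')
P=cloud(c);Q=P[np.isfinite(P).all(2)]-s['tool_pos'];q=Q[(abs(Q[:,0])<.04)&(abs(Q[:,1])<.03)&(Q[:,2]<-.036)&(Q[:,2]>-.075)]
print('rel world',np.percentile(q,[1,99],axis=0).round(4)); scr(c,.492)
E
```

```text
t 44.08 tcp [0.5411 0.0306 0.1523] R [[0.095, 0.994, 0.058], [0.995, -0.094, -0.022], [-0.017, 0.06, -0.998]] F [-1.1  0.4 -0.6] g 0.458 q [-0.07  0.38  1.6  -0.02  1.1   0.03]
shift [ 0.0005 -0.0409 -0.0001] turn 0.0
rel world [[-0.0288 -0.0043 -0.0612]
 [ 0.0108  0.0078 -0.0372]]
scr 0.492 680 [0.4922 0.0413 0.1219] ((0.4914378821849823, 0.039720915257930756), (0.04091973602771759, 0.006337000988423824), 84.28707122802734)
scr 0.492 1510 [0.4961 0.0397 0.104 ] ((0.5052695274353027, 0.0364808663725853), (0.047974761575460434, 0.03450273722410202), 84.27397155761719)
```

move_arm --plan '[0, -0.01, 0.001, 0, 0.02, 0, -0.02, 0.001, 0, 0.02, 0, -0.03, 0, 0, 0.02, 0, -0.0405, 0, 0, 0.02, 0, -0.0405, 0, 0, 0.02]'

```text
t: 44.75
tool_pos: [0.4999, 0.0346, 0.1499]
ee_rot: [2.283, 2.077, 0.043]
ft_force: [0.4, -0.1, -0.5]
gripper_width: 0.458
```

```bash
python3 - <<'E'
from h import *
s=st();c=snap('wrist')
P=cloud(c);Q=P[np.isfinite(P).all(2)]
q=Q[(abs(Q[:,0]-.492)<.02)&(abs(Q[:,1]-.055)<.015)&(Q[:,2]>.1)&(Q[:,2]<.13)];print(len(q),q.mean(0))
a=cv2.resize(cv2.cvtColor(c['img'],4)[120:270,200:360],(400,375),interpolation=2)
c=snap('scene');b=cv2.resize(cv2.cvtColor(c['img'],4)[180:280,270:377],(400,375),interpolation=2);cv2.imwrite('pics/m10.png',np.hstack([a,b]))
E
```

```text
t 44.75 tcp [0.4999 0.0346 0.1499] R [[0.095, 0.994, 0.058], [0.995, -0.094, -0.022], [-0.017, 0.059, -0.998]] F [ 0.4 -0.1 -0.5] g 0.458 q [-0.07  0.31  1.71 -0.02  1.06  0.03]
360 [0.49035376 0.05031038 0.11914122]
```

View pics/m10.png

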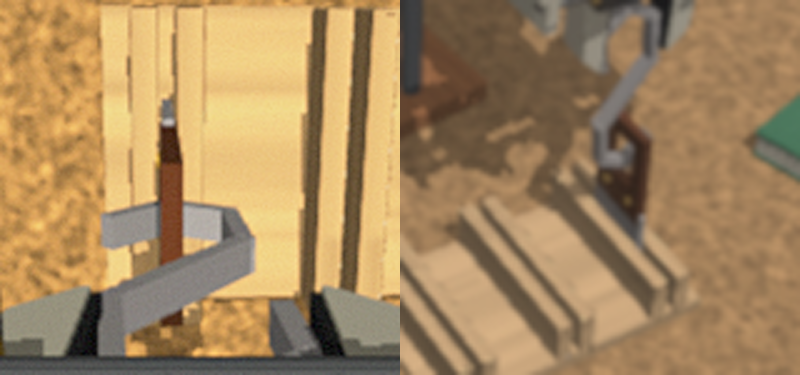

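The tip is clearly through the third hole (wrist crop: tip at (120,228) left of the handle at (172,200)). Lifting.

move_arm --plan '[0, 0, -0.012, 0, 0.02, 0, 0, -0.022, 0, 0.02, 0, 0.001, -0.032, 0, 0.02, 0, 0.002, -0.045, 0, 0.02, 0, 0.003, -0.06, 0, 0.02]'

```text
t: 45.48
tool_pos: [0.5004, 0.0356, 0.2109]
ee_rot: [2.283, 2.076, 0.044]
ft_force: [0.5, -1.3, -1.6]
gripper_width: 0.459
```

move_arm --plan '[0, 0, -0.02, 0, 0.02, 0, 0, -0.04, 0, 0.02, 0, 0, -0.065, 0, 0.02, 0, 0, -0.09, 0, 0.02, 0, 0, -0.105, 0, 0.02]'

```text
t: 46.1
tool_pos: [0.4944, 0.0379, 0.3177]
ee_rot: [2.281, 2.075, 0.046]
ft_force: [-0.1, -0.0, -1.7]
gripper_width: 0.461
```

```bash
python3 - <<'E'
from h import *
s=st();c=snap('scene');P=cloud(c);Q=P[np.isfinite(P).all(2)]
q=Q[(abs(Q[:,0]-.497)<.03)&(abs(Q[:,1]-.04)<.06)&(Q[:,2]>.05)&(Q[:,2]<.24)]
print(len(q),q.min(0),q.max(0));go([.425,-.05,.315],0)
E
```

```text
t 46.1 tcp [0.4944 0.0379 0.3177] R [[0.095, 0.994, 0.06], [0.995, -0.094, -0.022], [-0.017, 0.062, -0.998]] F [-0.1 -0.  -1.7] g 0.461 q [-0.07  0.18  1.42 -0.02  1.48  0.03]
455 [0.48242901 0.0126793  0.15681395] [0.49714863 0.06664498 0.23996927]
shift [-0.0941 -0.0616  0.0019] turn -0.094
```

move_arm --plan '[-0.012, -0.01, 0, -0.02, 0.02, -0.035, -0.025, 0, -0.05, 0.02, -0.065, -0.045, 0, -0.08, 0.02, -0.095, -0.06, 0, -0.094, 0.02, -0.125, -0.068, 0, -0.094, 0.02]'

```text
t: 46.78
tool_pos: [0.4146, -0.0807, 0.3172]
ee_rot: [2.178, 2.178, 0.044]
ft_force: [0.9, 0.1, -2.1]
gripper_width: 0.463
```

move_arm --plan '[-0.04, 0, 0, 0, 0.02, -0.085, 0, 0, 0, 0.02, -0.13, 0, 0, 0, 0.02, -0.175, 0, 0, 0, 0.02, -0.22, 0, 0, 0, 0.02]'

```text
t: 47.4
tool_pos: [0.4141, -0.3021, 0.3223]
ee_rot: [2.179, 2.178, 0.045]
ft_force: [0.3, 0.1, -1.4]
gripper_width: 0.463
```

```bash
python3 - <<'E'
from h import *
st();go([.425,-.411,.2405],0)
E
```

```text
t 47.4 tcp [ 0.4141 -0.3021  0.3223] R [[0.001, 0.998, 0.063], [1.0, 0.0, -0.022], [-0.022, 0.063, -0.998]] F [ 0.3  0.1 -1.4] g 0.463 q [-0.8   0.21  1.37  0.03  1.5  -0.8 ]
shift [-0.1071  0.0057  0.0847] turn 0.0
```

move_arm --plan '[-0.04, 0.002, 0.01, 0, 0.02, -0.08, 0.004, 0.03, 0, 0.02, -0.107, 0.006, 0.05, 0, 0.02, -0.11, 0.006, 0.07, 0, 0.02, -0.11, 0.006, 0.08, 0, 0.02]'

```text
t: 48.02
tool_pos: [0.4245, -0.4138, 0.2437]
ee_rot: [2.181, 2.179, 0.045]
ft_force: [0.2, -0.1, -1.0]
gripper_width: 0.458
```

```bash
python3 - <<'E'
from h import *
s=st();go([.425,-.413,.2405],0);c=snap('wrist');hook(c)
P=cloud(c);Q=P[np.isfinite(P).all(2)]-s['tool_pos'];q=Q[(abs(Q[:,0])<.04)&(abs(Q[:,1])<.03)&(Q[:,2]>.0)&(Q[:,2]<.08)]
for z in np.arange(0,.08,.01):
    k=q[(q[:,2]>=z)&(q[:,2]<z+.01)]
    if len(k)>4: print(round(z,2),np.percentile(k,[1,99],axis=0)[:,:2].round(4).tolist())
E
```

```text
t 48.02 tcp [ 0.4245 -0.4138  0.2437] R [[0.002, 0.998, 0.062], [1.0, -0.0, -0.02], [-0.02, 0.062, -0.998]] F [ 0.2 -0.1 -1. ] g 0.458 q [-0.92  0.4   1.31  0.04  1.38 -0.93]
shift [0.0008 0.0003 0.0032] turn -0.0
tool z-0.020 n300 x[-0.0052 0.0048] y[-0.0227 -0.0126]
tool z-0.010 n269 x[-0.0051 0.0052] y[-0.0156 -0.0054]
tool z0.000 n241 x[-0.0046 0.0054] y[-0.0084 0.0021]
tool z0.010 n200 x[-0.0043 0.0056] y[-0.0018 0.0094]
tool z0.020 n87 x[-0.0042 0.0058] y[0.0053 0.0116]
tool z0.030 n41 x[0.0021 0.0063] y[0.0046 0.0095]
tool z0.040 n679 x[-0.0071 0.0248] y[-0.0292 0.0058]
tool z0.050 n350 x[-0.0034 0.0256] y[-0.0215 0.0034]
tool z0.060 n21 x[0.0257 0.0267] y[-0.0159 -0.0102]
tool z0.070 n20 x[0.0264 0.0271] y[-0.0163 -0.0106]
tool z0.080 n23 x[0.0272 0.0280] y[-0.0168 -0.0109]
0.0 [[-0.0189, -0.0044], [-0.006, 0.0061]]
0.01 [[-0.0248, -0.0044], [-0.0141, 0.0059]]
0.02 [[-0.0296, -0.0041], [0.0158, 0.0112]]
0.03 [[-0.0384, -0.0017], [0.0271, 0.0117]]
0.04 [[-0.0395, 0.0032], [0.0324, 0.012]]
0.05 [[-0.039, -0.0082], [0.0308, 0.0122]]
0.06 [[-0.0364, -0.0084], [0.0276, 0.0123]]
0.07 [[-0.03, -0.0079], [0.0174, 0.0061]]
```

move_arm --plan '[0.003, 0, 0.003, 0, 0.02, 0.003, 0.025, 0.003, 0, 0.02, 0.003, 0.05, 0.005, 0, 0.02, 0.003, 0.072, 0.006, 0, 0.02, 0.003, 0.082, 0.007, 0, 0.02]'

```text
t: 48.7
tool_pos: [0.508, -0.4096, 0.2417]
ee_rot: [2.179, 2.181, 0.046]
ft_force: [-1.0, -0.2, -1.7]
gripper_width: 0.461
```

```bash
python3 - <<'E'
from h import *
st();go([.513,-.411,.199],0)
E
```

```text
t 48.7 tcp [ 0.508  -0.4096  0.2417] R [[-0.0, 0.998, 0.062], [1.0, 0.002, -0.02], [-0.02, 0.062, -0.998]] F [-1.  -0.2 -1.7] g 0.461 q [-0.81  0.52  1.12  0.03  1.44 -0.82]
shift [-0.0005  0.0024  0.043 ] turn 0.002
```

move_arm --plan '[0, 0.003, 0.012, 0, 0.02, 0, 0.003, 0.025, 0, 0.02, 0, 0.003, 0.036, 0, 0.02, 0, 0.002, 0.041, 0, 0.02, 0, 0.002, 0.043, 0, 0.02]'

```text
t: 49.32
tool_pos: [0.5129, -0.4108, 0.1997]
ee_rot: [2.178, 2.179, 0.046]
ft_force: [-0.1, 0.3, 4.4]
gripper_width: 0.461
```

move_arm --plan '[0, 0, 0.001, 0, 0.02, 0, 0, 0.001, 0, 0.02, 0, 0, 0.001, 0, 0.05, 0, 0, 0.001, 0, 0.06, 0, 0, 0.001, 0, 0.08]'

```text
t: 49.95
tool_pos: [0.5127, -0.4107, 0.1983]
ee_rot: [2.179, 2.18, 0.046]
ft_force: [-0.8, -0.2, 0.3]
gripper_width: 0.716
```

move_arm --plan '[0, 0, 0, 0, 0.09, 0, 0, 0, 0, 0.09, 0, 0.002, -0.04, 0, 0.09, 0, 0.005, -0.085, 0, 0.09, 0, 0.006, -0.11, 0, 0.09]'

```text
t: 50.58
tool_pos: [0.5122, -0.4088, 0.3114]
ee_rot: [2.176, 2.177, 0.046]
ft_force: [0.1, -0.5, -0.5]
gripper_width: 0.978
```

```bash
python3 - <<'E'
from h import *
st();go([.40,-.10,.33])
E
```

```text
t 50.58 tcp [ 0.5122 -0.4088  0.3114] R [[0.0, 0.998, 0.065], [1.0, 0.001, -0.023], [-0.023, 0.065, -0.998]] F [ 0.1 -0.5 -0.5] g 0.978 q [-0.81  0.51  0.96  0.03  1.61 -0.81]
shift [ 0.3083 -0.1103 -0.0332] turn 0
```

Retreat to the side, let things settle, then check everything.

move_arm --plan '[0, -0.02, -0.03, 0, 0.09, 0.04, -0.05, -0.033, 0, 0.09, 0.09, -0.08, -0.033, 0, 0.09, 0.15, -0.11, -0.033, 0, 0.09, 0.21, -0.11, -0.033, 0, 0.09]'

```text
t: 51.2
tool_pos: [0.3987, -0.1985, 0.3324]
ee_rot: [2.178, 2.174, 0.046]
ft_force: [1.3, -0.5, -0.5]
gripper_width: 0.98
```

move_arm --plan '[0.06, 0, 0, 0, 0.09, 0.11, 0, 0, 0, 0.09, 0.11, 0, 0, 0, 0.09, 0.11, 0, 0, 0, 0.09, 0.11, 0, 0, 0, 0.09]'

```text
t: 51.82
tool_pos: [0.3991, -0.0896, 0.3296]
ee_rot: [2.18, 2.173, 0.045]
ft_force: [-0.5, 0.0, -0.2]
gripper_width: 0.984
```

```bash
python3 - <<'E'
from h import *
st();c=snap('scene');P=cloud(c);Q=P[np.isfinite(P).all(2)]
for z0,z1 in [(.14,.165),(.05,.1)]:
    q=Q[(Q[:,2]>z0)&(Q[:,2]<z1)&(abs(Q[:,0]-.46)<.12)&(abs(Q[:,1]-.343)<.12)]
    if len(q)>9: print('pot',len(q),cv2.minAreaRect(q[:,:2].astype(np.float32)),q[:,2].max())
rec(c,'pot_foot');rec(c,'stone');rec(c,'jar')
d=snap('side')
im=cv2.cvtColor(c['img'],4);a=cv2.resize(im[70:220,180:310],(400,460),interpolation=2);b=cv2.resize(im[260:380,330:490],(400,300),interpolation=2)
s=cv2.resize(cv2.cvtColor(d['img'],4)[170:380,160:380],(400,300),interpolation=2)
o=np.zeros((600,800,3),np.uint8);o[:460,:400]=a;o[:300,400:]=b;o[300:,400:]=s;cv2.imwrite('pics/f.png',o)
E
```

```text
t 51.83 tcp [ 0.3991 -0.0896  0.3296] R [[0.004, 0.998, 0.066], [1.0, -0.003, -0.024], [-0.024, 0.066, -0.998]] F [-0.5  0.  -0.2] g 0.984 q [-0.41 -0.    1.59  0.    1.48 -0.41]
pot 405 ((0.4772949516773224, 0.31820937991142273), (0.017374452203512192, 0.10021823644638062), 47.94449996948242) 0.15907272052688437
pot 1712 ((0.5149200558662415, 0.30062445998191833), (0.0880170688033104, 0.17705850303173065), 65.36589813232422) 0.09999723936433447
pot_foot 0.93 [0.4942 0.3261 0.0927] [423. 302.]
stone 0.84 [0.8002 0.0673 0.0481] [224. 303.]
jar 0.92 [ 0.7807 -0.149   0.0698] [182. 233.]
```

View pics/f.png

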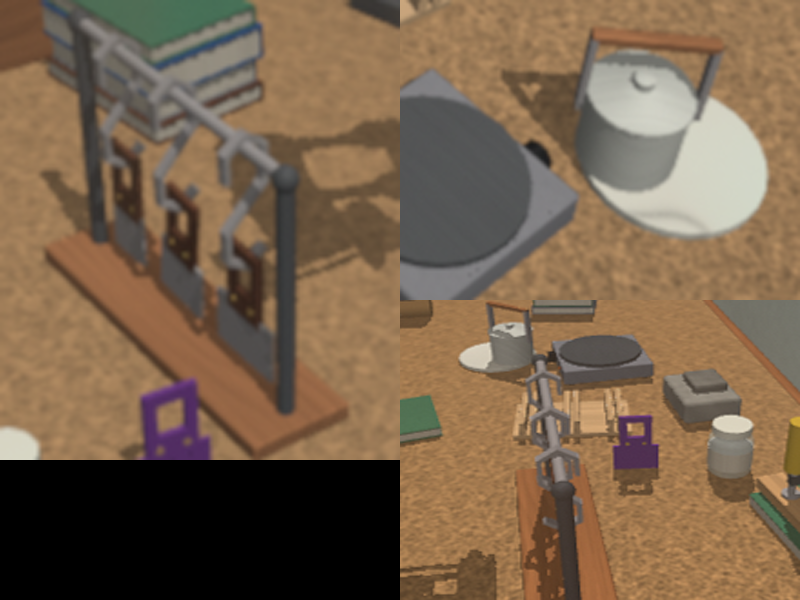

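All three scrapers hang, but the pot has been knocked about 4 cm off the mat's centre and overhangs it. I'll set it back.

```bash
python3 - <<'E'
from h import *
go([.4735,.3175,.25],np.radians(47.5))
E
```

```text
shift [0.4087 0.0682 0.0746] turn -0.831
```

move_arm --plan '[0.06, 0.02, 0, -0.18, 0.09, 0.12, 0.03, 0, -0.36, 0.09, 0.18, 0.04, 0, -0.54, 0.09, 0.24, 0.05, 0, -0.72, 0.09, 0.29, 0.06, 0, -0.83, 0.09]'

```text
t: 52.7
tool_pos: [0.4601, 0.2026, 0.3265]
ee_rot: [1.109, 2.864, 0.002]
ft_force: [0.7, -0.7, -0.3]
gripper_width: 0.979
```

```bash
python3 - <<'E'
from h import *
st();go([.4735,.3175,.27],np.radians(47.5))
E
```

```text
t 52.7 tcp [0.4601 0.2026 0.3265] R [[-0.737, 0.673, 0.066], [0.673, 0.739, -0.024], [-0.065, 0.027, -0.998]] F [ 0.7 -0.7 -0.3] g 0.979 q [ 0.29  0.2   1.37 -0.04  1.51 -0.54]
shift [0.071  0.0925 0.0545] turn 0.004
```

move_arm --plan '[0.03, 0.04, 0.02, 0.004, 0.09, 0.06, 0.08, 0.04, 0.004, 0.09, 0.071, 0.093, 0.054, 0.004, 0.09, 0.071, 0.093, 0.054, 0.004, 0.09, 0.071, 0.093, 0.054, 0.004, 0.09]'

```text
t: 53.32
tool_pos: [0.4744, 0.3167, 0.2715]
ee_rot: [1.116, 2.861, 0.003]
ft_force: [-1.2, -0.3, 0.5]
gripper_width: 0.976
```

```bash
python3 - <<'E'
from h import *
st();c=snap('wrist');P=cloud(c);Q=P[np.isfinite(P).all(2)]
for z0,z1 in [(.14,.165),(.07,.11)]:
    q=Q[(Q[:,2]>z0)&(Q[:,2]<z1)&(abs(Q[:,0]-.4735)<.1)&(abs(Q[:,1]-.3175)<.1)]
    if len(q)>9: print('pot',len(q),q.mean(0),cv2.minAreaRect(q[:,:2].astype(np.float32)))
I=c['img'].astype(int);k=np.isfinite(P).all(2)&(P[...,2]>.005)&(P[...,2]<.016)&(I.min(2)>140);q=P[k];q=q[(abs(q[:,0]-.44)<.12)&(abs(q[:,1]-.343)<.12)]
print('mat',len(q),cv2.minEnclosingCircle(q[:,:2].astype(np.float32)),q.min(0),q.max(0))
h=q[:,:2];h=cv2.convexHull(h.astype(np.float32))[:,0];print(h[::max(1,len(h)//12)].round(3).tolist())
go([.4735,.3175,.112],np.radians(47.5))
E
```

```text
t 53.33 tcp [0.4744 0.3167 0.2715] R [[-0.733, 0.676, 0.067], [0.677, 0.736, -0.024], [-0.065, 0.028, -0.997]] F [-1.2 -0.3  0.5] g 0.976 q [ 0.49  0.36  1.3  -0.05  1.43 -0.33]
pot 1358 [0.47037456 0.31930539 0.15503276] ((0.4723913371562958, 0.3177385926246643), (0.011923511512577534, 0.09956808388233185), 47.101966857910156)
pot 3733 [0.47016869 0.3185396  0.09259032] ((0.4725564122200012, 0.31759265065193176), (0.08738372474908829, 0.08728745579719543), 1.8476102352142334)
mat 7400 ((0.44050711393356323, 0.34328216314315796), 0.07759691774845123) [0.36387589 0.26686494 0.00709469] [0.51722085 0.42012269 0.01459759]
[[0.5170000195503235, 0.35100001096725464], [0.5120000243186951, 0.37299999594688416], [0.5019999742507935, 0.38999998569488525], [0.48500001430511475, 0.4059999883174896], [0.4620000123977661, 0.4169999957084656], [0.42899999022483826, 0.4189999997615814], [0.41200000047683716, 0.41499999165534973], [0.3919999897480011, 0.40299999713897705], [0.3720000088214874, 0.37700000405311584], [0.36500000953674316, 0.3529999852180481], [0.36500000953674316, 0.3269999921321869], [0.37400001287460327, 0.3059999942779541], [0.3919999897480011, 0.28299999237060547], [0.41499999165534973, 0.2709999978542328]]
shift [ 0.0118 -0.0046  0.1593] turn -0.002
```

```bash
python3 - <<'E'
from h import *
go([.4751,.317,.20],np.radians(47.2));go([.4751,.317,.112],np.radians(47.2))
E
```

```text
shift [ 0.0045 -0.0013  0.0716] turn 0.003
shift [ 0.0103 -0.0038  0.1594] turn 0.003
```

move_arm --plan '[0.002, -0.001, 0.035, 0.003, 0.09, 0.004, -0.001, 0.071, 0.003, 0.08, 0.004, -0.001, 0.071, 0.003, 0.06, 0.004, -0.001, 0.071, 0.003, 0.05, 0.004, -0.001, 0.071, 0.003, 0.05]'

```text
t: 54.0
tool_pos: [0.4766, 0.3171, 0.2028]
ee_rot: [1.121, 2.856, 0.008]
ft_force: [-0.1, -0.4, -0.0]
gripper_width: 0.595
```

```bash
python3 - <<'E'
from h import *
st();go([.4751,.317,.113],np.radians(47.2))
E
```

```text
t 54.0 tcp [0.4766 0.3171 0.2028] R [[-0.731, 0.679, 0.071], [0.679, 0.733, -0.022], [-0.067, 0.032, -0.997]] F [-0.1 -0.4 -0. ] g 0.595 q [ 0.49  0.4   1.43 -0.05  1.26 -0.32]
shift [ 0.007  -0.004   0.0895] turn 0.0
```

move_arm --plan '[0.002, -0.001, 0.03, 0, 0.05, 0.004, -0.002, 0.055, 0, 0.05, 0.006, -0.003, 0.08, 0, 0.05, 0.007, -0.004, 0.09, 0, 0.05, 0.007, -0.004, 0.09, 0, 0.05]'

```text
t: 54.62
tool_pos: [0.4753, 0.3171, 0.1128]
ee_rot: [1.121, 2.856, 0.008]
ft_force: [0.8, 1.0, 0.5]
gripper_width: 0.547
```

move_arm --plan '[0, 0, 0, 0, 0, 0, 0, 0, 0, 0, 0, 0, 0, 0, 0, 0, 0, 0, 0, 0, 0, 0, 0, 0, 0]' --newtons 40

```text
t: 55.25
tool_pos: [0.4756, 0.3173, 0.1131]
ee_rot: [1.12, 2.855, 0.009]
ft_force: [1.3, 0.9, 1.4]
gripper_width: 0.127
```

```bash
python3 - <<'E'
from h import *
st()
E
```

```text
t 55.25 tcp [0.4756 0.3173 0.1131] R [[-0.731, 0.679, 0.071], [0.679, 0.733, -0.021], [-0.067, 0.033, -0.997]] F [1.3 0.9 1.4] g 0.127 q [ 0.49  0.48  1.56 -0.06  1.05 -0.31]
```

move_arm --plan '[0, 0, 0, 0, 0, 0, 0, -0.01, 0, 0, 0, 0, -0.02, 0, 0, 0, 0, -0.025, 0, 0, 0, 0, -0.025, 0, 0]'

```text
t: 55.88
tool_pos: [0.474, 0.3179, 0.1385]
ee_rot: [1.12, 2.855, 0.01]
ft_force: [-0.3, 0.0, -5.2]
gripper_width: 0.128
```

```bash
python3 - <<'E'
from h import *
st();go([.444,.3428,.133]);go([.444,.3428,.117])
E
```

```text
t 55.88 tcp [0.474  0.3179 0.1385] R [[-0.731, 0.679, 0.072], [0.679, 0.733, -0.021], [-0.067, 0.034, -0.997]] F [-0.3  0.  -5.2] g 0.128 q [ 0.49  0.45  1.53 -0.06  1.11 -0.31]
shift [ 0.0392 -0.0023  0.0028] turn 0
shift [ 0.0402 -0.0028  0.0188] turn 0
```

move_arm --plan '[0.013, -0.001, 0, 0, 0, 0.028, -0.002, 0, 0, 0, 0.04, -0.002, 0.002, 0, 0, 0.04, -0.003, 0.01, 0, 0, 0.04, -0.003, 0.018, 0, 0]'

```text
t: 56.5
tool_pos: [0.4439, 0.3425, 0.1171]
ee_rot: [1.119, 2.855, 0.01]
ft_force: [0.9, -0.7, -4.3]
gripper_width: 0.124
```

```bash
python3 - <<'E'
from h import *
st();go([.444,.3428,.1125])
E
```

```text
t 56.5 tcp [0.4439 0.3425 0.1171] R [[-0.731, 0.678, 0.072], [0.679, 0.734, -0.021], [-0.067, 0.033, -0.997]] F [ 0.9 -0.7 -4.3] g 0.124 q [ 0.56  0.46  1.59 -0.06  1.05 -0.24]
shift [0.0004 0.0002 0.0046] turn 0
```

move_arm --plan '[0, 0, 0.002, 0, 0, 0, 0, 0.004, 0, 0, 0, 0, 0.005, 0, 0, 0, 0, 0.005, 0, 0]'

```text
t: 57.0
tool_pos: [0.4449, 0.3427, 0.113]
ee_rot: [1.119, 2.854, 0.012]
ft_force: [1.0, 1.6, 2.5]
gripper_width: 0.121
```

```bash
python3 - <<'E'
from h import *
st()
E
```

```text
t 57.0 tcp [0.4449 0.3427 0.113 ] R [[-0.731, 0.678, 0.074], [0.679, 0.734, -0.02], [-0.068, 0.035, -0.997]] F [1.  1.6 2.5] g 0.121 q [ 0.55  0.46  1.59 -0.07  1.04 -0.24]
```

Bearing on the mat. Opening, then rising and clearing.

move_arm --plan '[0, 0, 0, 0, 0.03, 0, 0, 0, 0, 0.06, 0, 0, 0, 0, 0.06, 0, 0, 0, 0, 0.06, 0, 0, -0.02, 0, 0.06]'

```text
t: 57.62
tool_pos: [0.4425, 0.3424, 0.1317]
ee_rot: [1.12, 2.856, 0.008]
ft_force: [0.5, -0.2, 0.4]
gripper_width: 0.621
```

move_arm --plan '[0.003, 0, -0.05, 0, 0.06, 0.006, 0, -0.11, 0, 0.06, 0.01, 0, -0.16, 0, 0.06, 0.01, 0, -0.2, 0, 0.06, 0.01, 0, -0.2, 0, 0.06]'

```text
t: 58.25
tool_pos: [0.4219, 0.3545, 0.334]
ee_rot: [1.118, 2.852, 0.017]
ft_force: [1.2, 0.4, 0.0]
gripper_width: 0.656
```

```bash
python3 - <<'E'
from h import *
st();go([.4,.1,.33])
E
```

```text
t 58.25 tcp [0.4219 0.3545 0.334 ] R [[-0.731, 0.678, 0.077], [0.679, 0.734, -0.018], [-0.069, 0.039, -0.997]] F [1.2 0.4 0. ] g 0.656 q [ 0.6   0.3   1.22 -0.06  1.57 -0.23]
shift [-0.1566 -0.2018  0.007 ] turn 0
```

move_arm --plan '[-0.035, -0.045, 0, 0, 0.06, -0.07, -0.09, 0, 0, 0.06, -0.11, -0.14, 0, 0, 0.06, -0.15, -0.19, 0, 0, 0.06, -0.156, -0.2, 0, 0, 0.06]'

```text
t: 58.88
tool_pos: [0.3994, 0.0989, 0.336]
ee_rot: [1.125, 2.851, 0.015]
ft_force: [-0.6, 0.3, 0.1]
gripper_width: 0.648
```

move_arm --plan '[0, 0, 0, 0, 0.06, 0, 0, 0, 0, 0.06, 0, 0, 0, 0, 0.06, 0, 0, 0, 0, 0.06]'

```text
t: 59.38
tool_pos: [0.3995, 0.0998, 0.3358]
ee_rot: [1.123, 2.852, 0.015]
ft_force: [0.7, -0.4, -0.0]
gripper_width: 0.655
```

```bash
python3 - <<'E'
from h import *
st();c=snap('scene');P=cloud(c);Q=P[np.isfinite(P).all(2)]
for z0,z1 in [(.14,.165),(.05,.1)]:
    q=Q[(Q[:,2]>z0)&(Q[:,2]<z1)&(abs(Q[:,0]-.45)<.09)&(abs(Q[:,1]-.343)<.09)]
    if len(q)>9: print('pot',len(q),cv2.minAreaRect(q[:,:2].astype(np.float32)),q[:,2].max())
def hang(c):
    P=cloud(c);Q=P[np.isfinite(P).all(2)]
    for y in (-.22,-.32,-.41):
        q=Q[(abs(Q[:,0]-.515)<.05)&(abs(Q[:,1]-y)<.045)&(Q[:,2]>.03)&(Q[:,2]<.16)]
        print('hang',y,len(q),q.mean(0).round(4),q.min(0).round(3),q.max(0).round(3))
hang(c)
rec(c,'stone');rec(c,'jar')
im=cv2.cvtColor(c['img'],4);a=cv2.resize(im[70:220,180:310],(400,460),interpolation=2);b=cv2.resize(im[260:380,330:490],(400,460),interpolation=2)
cv2.imwrite('pics/g.png',np.hstack([a,b]))
E
```

```text
t 59.38 tcp [0.3995 0.0998 0.3358] R [[-0.729, 0.68, 0.075], [0.681, 0.732, -0.019], [-0.068, 0.037, -0.997]] F [ 0.7 -0.4 -0. ] g 0.655 q [ 0.08  0.    1.57 -0.03  1.5  -0.74]
pot 411 ((0.44581952691078186, 0.3428785800933838), (0.017202068120241165, 0.1005222350358963), 48.228092193603516) 0.15887598360888067
pot 1682 ((0.44566407799720764, 0.3429744839668274), (0.08944286406040192, 0.08707062155008316), 6.2268853187561035) 0.09983922781813315
hang -0.22 561 [ 0.5174 -0.2164  0.0945] [ 0.495 -0.265  0.036] [ 0.536 -0.176  0.16 ]
hang -0.32 450 [ 0.5159 -0.3173  0.099 ] [ 0.492 -0.357  0.036] [ 0.533 -0.287  0.16 ]
hang -0.41 362 [ 0.5167 -0.4061  0.1032] [ 0.497 -0.44   0.037] [ 0.535 -0.382  0.16 ]
stone 0.71 [ 0.5239 -0.2165  0.2063] [256. 134.]
stone 0.59 [0.8037 0.065  0.0459] [222. 304.]
jar 0.84 [ 0.7794 -0.149   0.0707] [182. 232.]
jar 0.39 [ 0.5214 -0.4085  0.2063] [216. 101.]
jar 0.22 [ 0.5182 -0.3253  0.2088] [234. 114.]
```

View pics/g.png

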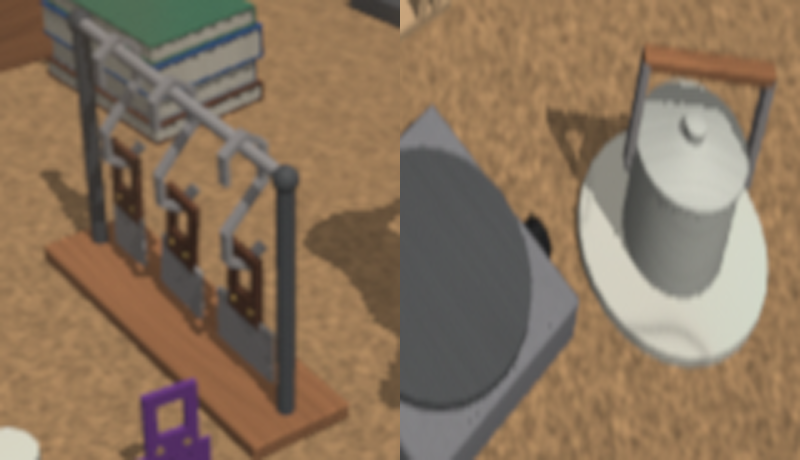

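The pot stands centred on the mat, and all three scrapers hang one to a hook with their bottom edges about 36 mm above the bench. I'm handing in.

```bash
python3 - <<'E'
from h import *
print(env.close_job())
E
```

```text
the job is handed in; nothing more can be done
None
```

The job is handed in. The pot is upright on the stone mat, and each of the three scrapers hangs on its own hook on the rail. It took about 59 s of robot time.

- **Last checks:** By the scene camera the pot is within about 1 mm of the mat centre. The scrapers' lower edges are about 36 mm above the bench, and the robot is clear of everything. The stone, the jar and the purple look-alike are where they were. I did not measure stillness separately, but the hung scrapers looked the same in pictures about 7 s apart.
- **Missed grasps:** The first two grasps on the pot handle closed on nothing. The fingertips were really about 27 mm above the reported tool position, and I allowed for that from then on.
- **Order:** The pot was placed first, as asked. It was then knocked about 4 cm off centre during the scraper work and overhung the mat slightly. I set it back at the end, so the last pot move came after the scrapers.
- **Disagreements:** The tool tilt slowly drifted to about 4°, with no visible harm. The scene and side cameras disagreed with the wrist camera by up to about 6 mm, so I worked from the wrist camera. In the final picture the recogniser's top hit for the stone was a false one on the rail, ahead of the real stone.

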